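# Lay out and charge a layer of magnet cases

### The arm

A 7-joint arm with a two-finger parallel gripper is mounted at the origin on the work surface. World frame = base frame: x ahead of the robot, y to its left, z up, the work surface at z = 0. Lengths are in m, angles in rad, forces in N, time in s.
With the tool pointing down it reaches from about 0.425 to 0.875 m from the base axis. Payload 9.9 kg.
Tool frame: the origin (TCP) lies on the centre line of the jaws, within the pads' length; the fingertips stand 22 mm ahead of it and the grasp point (between the pads) lies 3 mm ahead of it; z points along the fingers, y is the direction in which the jaws open and shut (so a half turn about z gives the same grasp; the last joint's range is limited). The gripper opens to 85 mm and grips with 20 to 120 N. Pads are 22 mm wide; open, the fingers measure 114 mm over their backs; the gripper's body (76 mm by 85 mm) begins 54 mm behind the grasp point. The pads swing forward as they close: fully open they stand 13 mm farther back than shut.
Start: joints at [1.128, 0.576, 0.025, 1.437, -0.015, 1.129, -0.057], TCP at [0.237, -0.632, 0.253] pointing down, gripper open.
Joint ranges: [-2.76, 2.76], [-0.34, 2.15], [-1.52, 1.57], [0.19, 2.46], [-1.09, 4.23], [0.17, 1.99], [-2.82, 2.82]. Speed limits (rad/s): [2.22, 2.22, 3.01, 3.01, 3.14, 3.14, 3.14].

### API

Orientations are given as a unit quaternion [x, y, z, w].
In Python, from plant import env gives the robot as it stands.
- The arm moves only by the tool play_rows, never from a script. Its argument "moves" is one flat list of numbers, 7 for each row, row after row: the shift along the tool's x, y, z in units of 30 mm (1.0 is 30 mm), then the turn, a rotation vector about the tool's x, y, z in units of 5 degrees (1.0 is 5 degrees), then the finger opening in mm, from 0 to 85.4. A call has 1 to 5 rows; each row shifts and turns the commanded pose from where the row before left it, along the tool's axes as they then stand; what a row does not reach is not made up. A row lasts 1/12 s, in which the tool goes at most 41.7 mm and 7.16 degrees, less where a joint would pass 70% of its speed; a pose out of reach is approached as far as the arm can. A call is refused whole if a number of a shift passes 1 or a number of a turn 1, either way. A call with a gripper value outside its range is refused whole. The fingers move at their own pace and stop on an object; the grip force is fixed at half the most. Time passes only in rows, so rows that do not move let the fingers close. It gives the time, the measured TCP pose, the force and the opening at its end, in the units of the state.
- env.read_state(): the state, without advancing time (a new reading comes with each control period).
- env.camera(name): name is "side" or "top"; returns a dict with "color" (384x512x3 uint8, blue, green, red), "mtx" (3x3 intrinsics, pixels), "world_to_cam" (4x4, takes a point from world to camera coordinates). Camera axes: x right, y up, looking along -z (the intrinsics and any distortion apply to the point x, -y, -z); pixel columns grow to the right and rows downward; lengths in m; the calibration is good to about 2 mm. A picture is of the moment at which its call begins. There is no depth.
- env.sign_off(): hands the job in, once; it reports no verdict.
Trained networks look in the newest picture that a camera, given by its name, has taken for a name from the list of things; names that differ only in an ending like _2 or _b are one class to them, and where a whole thing is asked for, a point or a joint stands for the part that bears it (a point fixed in the world has none). Each returns a list of dicts, best first, with "confidence" (0 to 1); they miss things now and then, are a little off and sometimes report something else, mostly with a low value. They report only what shows in the picture. A call takes as long as a camera call. They do not tell look-alikes from the thing itself.
- env.look_for(camera, name): "xyz" ([x, y, z] in m, in the coordinates of the camera as it stood for that picture, good to about 4 mm: the middle of the surface that is visible of it).
The state is a dict: "t": time; "joint_positions": joint angles; "joint_vel": joint speeds; "tau": joint torques, N m; "ee_pos": TCP position; "tcp_rot": TCP orientation; "wrist_force": force on the tool from outside, world axes, zero at the start; "wrist_torque": the same for the moment, N m; "width": finger opening in m.
Only numpy, scipy, OpenCV 4.12 (cv2) and the standard library are available. Lean on these libraries where they do the work, as an engineer would, in place of code of your own. Each camera call takes 0.05 s, during which the arm holds its last target.

### The job

Take the steel ruler block off the charger and lay it flat in the wooden tray, then set every magnet case that is there squarely on the painted rectangle of its own colour, so that they form the interlocking layer. With the layer complete, press the treadle right down to its stop, hold it there for about two seconds, and ease it back up slowly under control, never letting it snap. Finish with the layer still in order, and leave the compass, copper disc, petri dish, brass weight, jar and lens holder where they are.

Things in the scene. Friction and masses are not known exactly. Their poses are not given: they have to be found in the camera images.
- charger: fixed magnet charger, origin under the slab's centre at shelf height, x away from the robot at yaw 0, y left. Grey base x -80..+135, y -205..+110 mm, 16 high; dark steel slab 124 x 150, top 20 mm up, with five painted places; treadle on the right; behind, two posts 106 high (x +108, y +-88) carry a copper yoke, leaning back until the treadle swings it down over the slab (86 mm or more up)
- place_red (a point): centre, at the slab's top face, of the red painted rectangle (68 x 44 mm), the place of the red case in the interlocking layer; front row (nearest the robot), left: long side along the charger's x. Neighbouring cases stand 6 mm apart when all are in place
- place_blue (a point): centre, at the slab's top face, of the blue painted rectangle (68 x 44 mm), the place of the blue case in the interlocking layer; front row, middle: long side along the charger's x. Neighbouring cases stand 6 mm apart when all are in place
- place_green (a point): centre, at the slab's top face, of the green painted rectangle (68 x 44 mm), the place of the green case in the interlocking layer; front row, right: long side along the charger's x. Neighbouring cases stand 6 mm apart when all are in place
- place_yellow (a point): centre, at the slab's top face, of the yellow painted rectangle (68 x 44 mm), the place of the yellow case in the interlocking layer; rear row, left: long side along the charger's y. Neighbouring cases stand 6 mm apart when all are in place
- place_white (a point): centre, at the slab's top face, of the white painted rectangle (68 x 44 mm), the place of the white case in the interlocking layer; rear row, right: long side along the charger's y. Neighbouring cases stand 6 mm apart when all are in place
- treadle (a joint): treadle angle: 0 fully up (at rest), 0.30 rad at the lower stop. Hinge at its far end, charger x +72, y -165 mm, 40 mm up; steel plate 60 mm wide, 120 mm long towards the robot. A spring pushes it up: about 6 N on the pad starts it, about 10 N holds it at the stop; let go suddenly it snaps up at several rad/s
- treadle_pad (a point): centre of the top of the black rubber pad (50 x 60 mm) on the treadle's front end, the place to press; about 78 mm above the shelf with the treadle up, 51 mm at the stop, and it moves with the treadle, 92 mm from the hinge
- case_red: red magnet case, loose, about 0.14 to 0.28 kg: box 66 x 42 x 28 mm with a grip rib of the same colour on its lid, 40 mm long, 14 mm wide, 26 mm tall (top 54 mm above the underside), along the case's long axis. Origin at the centre of the underside, x along the long side. May be absent
- case_blue: blue magnet case, loose, about 0.14 to 0.28 kg: box 66 x 42 x 28 mm with a grip rib of the same colour on its lid, 40 mm long, 14 mm wide, 26 mm tall (top 54 mm above the underside), along the case's long axis. Origin at the centre of the underside, x along the long side. May be absent
- case_green: green magnet case, loose, about 0.14 to 0.28 kg: box 66 x 42 x 28 mm with a grip rib of the same colour on its lid, 40 mm long, 14 mm wide, 26 mm tall (top 54 mm above the underside), along the case's long axis. Origin at the centre of the underside, x along the long side. May be absent
- case_yellow: yellow magnet case, loose, about 0.14 to 0.28 kg: box 66 x 42 x 28 mm with a grip rib of the same colour on its lid, 40 mm long, 14 mm wide, 26 mm tall (top 54 mm above the underside), along the case's long axis. Origin at the centre of the underside, x along the long side. May be absent
- case_white: white magnet case, loose, about 0.14 to 0.28 kg: box 66 x 42 x 28 mm with a grip rib of the same colour on its lid, 40 mm long, 14 mm wide, 26 mm tall (top 54 mm above the underside), along the case's long axis. Origin at the centre of the underside, x along the long side. May be absent
- ruler_block: loose steel ruler block 80 x 22 x 22 mm, about 0.25 kg, left lying on the slab; origin at the centre of the underside, x along its length
- tray: fixed shallow open wooden tray 130 x 90 x 24 mm (x, y, z), walls and floor about 4 mm thick; origin under its centre at shelf height, x along its length
- compass: red compass, bystander, 56 mm across, 17 mm high; origin at the centre of its underside
- copper_disc: copper disc, bystander, 60 mm across, 6 mm high; origin at the centre of its underside
- petri_dish: glass petri dish, bystander, 84 mm across, 18 mm high; origin at the centre of its underside
- brass_weight: brass weight, bystander, 40 mm across, 46 mm high; origin at the centre of its underside
- jar: amber jar, bystander, 48 mm across, 60 mm high; origin at the centre of its underside
- lens_holder: lens holder, bystander, 60 x 30 mm foot with an upright round lens, 50 mm high; origin at the centre of its underside
Things that resemble listed ones, but are neither listed nor needed, are in the scene too. Of the things shaped like the ruler_block, the steel one is meant.

How it is judged:
On the way, in this order (a step that is already met when the one before it is completed fails the run):
1. the ruler block lies in the tray and every case present stands on its place, with the treadle up (horizontal distance between case_red and place_red below 0.008 m and z of each of case_red, case_blue, case_green, case_yellow, case_white in the frame of charger below 0.024 m and angle between each of case_red, case_blue, case_green, case_yellow, case_white's own z axis and vertical below 0.08 rad and angle between the x axis of each of case_red, case_blue, case_green and the x axis of charger, either way round below 0.14 rad and horizontal distance between case_blue and place_blue below 0.008 m and horizontal distance between case_green and place_green below 0.008 m and horizontal distance between case_yellow and place_yellow below 0.008 m and angle between the x axis of each of case_yellow, case_white and the y axis of charger, either way round below 0.14 rad and horizontal distance between case_white and place_white below 0.008 m and x of ruler_block in the frame of tray between -0.05 and 0.05 m and y of ruler_block in the frame of tray between -0.04 and 0.04 m and z of ruler_block in the frame of tray below 0.012 m and angle between ruler_block's own z axis and vertical below 0.1 rad and value of joint treadle below 0.02 rad), for 0.3 s.
2. the treadle is held down at its stop (value of joint treadle above 0.275 rad), for 1.2 s.
3. the treadle is fully up again (value of joint treadle below 0.02 rad), for 0.2 s.
At the end, for the whole second after the job is handed in: every case present stands flat on the slab within 8 mm of the centre of its own rectangle and within 8 degrees of its direction, the ruler block lies flat on the floor of the tray, the treadle is fully up (within 0.02 rad), and all is at rest (all of step 1 and linear speed of each of case_red, case_blue, case_green, case_yellow, case_white, ruler_block below 0.02 m/s); the robot touches nothing.
It fails at once if the treadle snaps back (rises faster than 0.9 rad/s) (velocity of joint treadle below -0.9 rad/s).
It fails at once if a bystander (compass, copper disc, petri dish, brass weight, jar, lens holder) is knocked more than 30 mm aside (distance of any of compass, copper_disc, petri_dish, brass_weight, jar, lens_holder from where it was at the start of the episode above 0.03 m).
Of case_red, case_blue, case_green, case_yellow, case_white only 3 to 5 are there at a start; the rules pass over those that are not, and their reading is None.
At some moment in a run one of case_red, case_blue, case_green, case_yellow, case_white may be knocked a few centimetres aside while the robot is not near it.
It also fails if it takes over 210 s, if anything falls off the work surface, if the arm or the gripper's body presses on something with over 40 N, if the wrist force passes 120 N, or if a joint passes its speed limit or range.

## Working session

There is one attempt and no reset: what is moved stays moved. The work goes in short steps, Python scripts to look and compute and a tool call to move; the robot and the scene stay as the last step left them, time stands still between calls to the robot, and variables do not carry over. Pictures are saved under pics/ and viewed, and the job is handed in when it is done.

Besides the shell and the picture viewer there is one more tool, called after "Call:" as a command line: name --argument value ..., lists and objects as JSON in quotes. play_rows: Moves the arm, as the interface text tells. Its arguments: {"type":"object","properties":{"moves":{"type":"array","items":{"type":"number"}}},"required":["moves"]}

```bash
ls -la; mkdir -p pics; cat > h.py <<'E'
import numpy as np, cv2, sys
from plant import env
def snap(n,f):
    c=env.camera(n); cv2.imwrite('pics/'+f,c['color']); return c
E
python3 - <<'E'
from h import *
s=env.read_state(); print(s)
for n in ('top','side'):
    c=snap(n,n+'0.png'); print(n,c['color'].shape,c['mtx'],c['world_to_cam'],[k for k in c])
    cv2.imwrite('pics/%s0b.png'%n,cv2.resize(c['color'],(800,600),interpolation=cv2.INTER_CUBIC))
E
```

```text
total 12
drwxr-xr-x  3 agent agent 4096 Dec  6 04:03 .
drwxr-xr-x 23 root  root  4096 Dec  6 04:03 ..
drwxr-xr-x  2 agent agent 4096 Dec  6 04:03 pics
{'t': 0.0, 'joint_positions': array([ 1.1282033 ,  0.57654174,  0.02483424,  1.43791206, -0.0150068 ,
        1.12896117, -0.05647118]), 'joint_vel': array([ 0.00029816, -0.00039839, -0.00086092, -0.0002567 , -0.00128675,
        0.0015824 , -0.00062145]), 'tau': array([ 3.10927981e-04, -7.65765882e+01,  2.25111634e+00, -2.85971779e+01,
        1.55747618e-02,  1.26901071e-02, -3.33109199e-05]), 'ee_pos': array([ 0.23689456, -0.63163077,  0.25243448]), 'tcp_rot': array([ 9.83945139e-01,  1.78469305e-01, -1.82556116e-04, -7.98374148e-04]), 'wrist_force': array([0.39330312, 0.32213347, 0.21321242]), 'wrist_torque': array([-0.0415351 ,  0.06142574, -0.01697971]), 'width': 0.08532960613551527}
top (384, 512, 3) [[384.83594098   0.         256.57491861]
 [  0.         384.83594098 199.51335423]
 [  0.           0.           1.        ]] [[ 9.72565742e-03 -9.99952493e-01  6.50139638e-04  2.88357092e-02]
 [ 9.96187162e-01  9.74540243e-03  8.66958262e-02 -5.35150407e-01]
 [-8.66980435e-02 -1.95513145e-04  9.96234616e-01 -1.05468943e+00]
 [ 0.00000000e+00  0.00000000e+00  0.00000000e+00  1.00000000e+00]] ['color', 'mtx', 'world_to_cam']
side (384, 512, 3) [[379.00038303   0.         252.75453378]
 [  0.         379.00038303 189.21070581]
 [  0.           0.           1.        ]] [[ 0.93400905 -0.35720134 -0.00585599 -0.48456339]
 [ 0.19316221  0.49115511  0.84938508 -0.20020359]
 [-0.30052529 -0.79446451  0.52774112 -1.08297279]
 [ 0.          0.          0.          1.        ]] ['color', 'mtx', 'world_to_cam']
```

View pics/top0b.png

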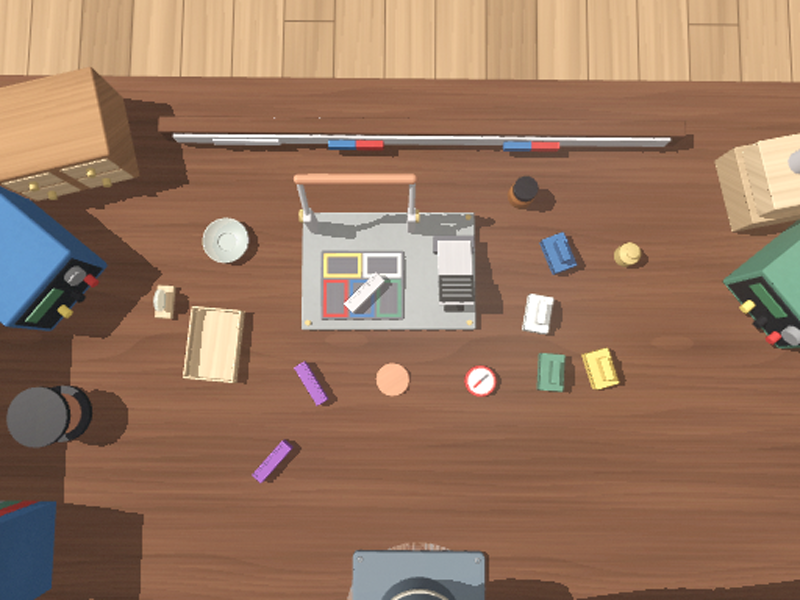

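View pics/side0b.png

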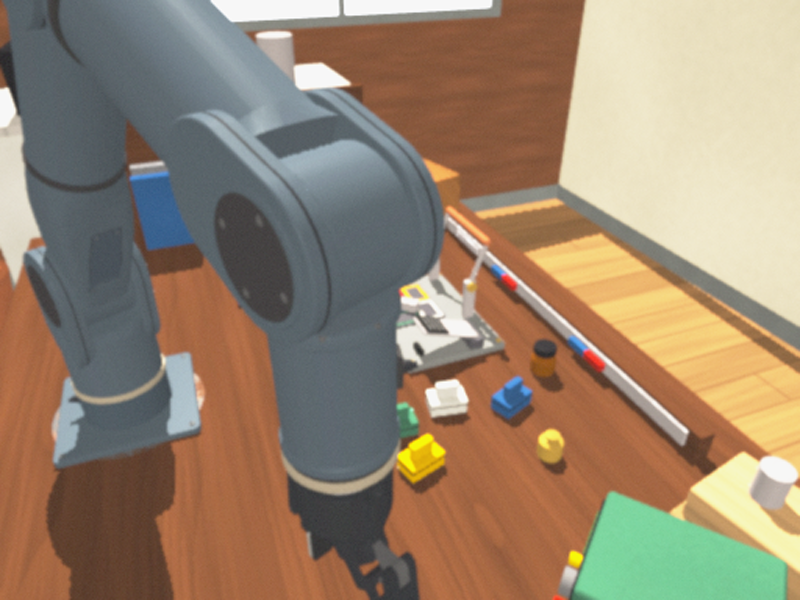

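```bash
cat >> h.py <<'E'
def proj(c,P):
    P=np.atleast_2d(P); q=(c['world_to_cam'][:3,:3]@P.T).T+c['world_to_cam'][:3,3]
    u=c['mtx'][0,0]*q[:,0]/-q[:,2]+c['mtx'][0,2]; v=c['mtx'][1,1]*-q[:,1]/-q[:,2]+c['mtx'][1,2]
    return np.c_[u,v]
def ray(c,u,v):
    R=c['world_to_cam'][:3,:3];t=c['world_to_cam'][:3,3]
    d=np.array([(u-c['mtx'][0,2])/c['mtx'][0,0],-(v-c['mtx'][1,2])/c['mtx'][1,1],-1.])
    return -R.T@t, R.T@d
def onz(c,u,v,z):
    o,d=ray(c,u,v); return o+d*(z-o[2])/d[2]
def cam2w(c,p): return c['world_to_cam'][:3,:3].T@(np.array(p)-c['world_to_cam'][:3,3])
NAMES='charger tray treadle treadle_pad ruler_block case_red case_blue case_green case_yellow case_white compass copper_disc petri_dish brass_weight jar lens_holder'.split()
E
python3 - <<'E'
from h import *
for n in ('top','side'):
    c=snap(n,n+'1.png'); print(n,proj(c,[[0.237,-.632,.25],[0.237,.632,.25],[0,0,0],[.5,0,0]]), 'cam at',ray(c,0,0)[0])
    if n=='top':
        for nm in NAMES:
            try:
                for r in env.look_for('top',nm)[:3]: print(nm,round(r['confidence'],2),np.round(cam2w(c,r['xyz']),3),proj(c,cam2w(c,r['xyz'])).round(0))
            except Exception as e: print(nm,e)
    cv2.imwrite('pics/%s1b.png'%n,cv2.resize(c['color'],(800,600),interpolation=cv2.INTER_CUBIC))
E
```

```text
top [[565.5755001  331.60639463]
 [-23.17536281 325.82990251]
 [267.09651574 394.77947199]
 [268.38544175 212.50087614]] cam at [0.44139001 0.03384339 1.09709468]
charger 0.85 [0.62  0.064 0.013] [[246. 170.]]
tray 0.67 [0.478 0.373 0.002] [[137. 219.]]
tray 0.36 [0.618 0.056 0.015] [[249. 170.]]
treadle 0.87 [ 0.601 -0.056  0.062] [[290. 174.]]
treadle_pad 0.62 [ 0.604 -0.065  0.062] [[293. 173.]]
treadle_pad 0.45 [ 0.428 -0.228  0.029] [[351. 239.]]
ruler_block 0.77 [0.269 0.259 0.023] [[174. 295.]]
ruler_block 0.69 [0.407 0.188 0.025] [[201. 245.]]
ruler_block 0.5 [0.569 0.103 0.042] [[232. 186.]]
case_red 0.62 [0.571 0.103 0.045] [[232. 186.]]
case_red 0.52 [ 0.641 -0.245  0.029] [[356. 162.]]
case_blue 0.84 [ 0.642 -0.245  0.026] [[356. 162.]]
case_blue 0.3 [0.618 0.061 0.015] [[247. 171.]]
case_green 0.51 [0.618 0.057 0.016] [[249. 170.]]
case_green 0.51 [0.666 0.358 0.008] [[144. 153.]]
case_yellow 0.66 [ 0.439 -0.316  0.032] [[383. 235.]]
case_yellow 0.36 [ 0.474  0.372 -0.   ] [[138. 220.]]
case_white 0.85 [ 0.535 -0.205  0.03 ] [[342. 200.]]
compass 0.8 [ 0.416 -0.108  0.017] [[307. 243.]]
compass 0.63 [ 0.533 -0.204  0.031] [[342. 201.]]
copper_disc 0.86 [0.414 0.047 0.005] [[252. 243.]]
petri_dish 0.72 [0.665 0.359 0.007] [[144. 154.]]
brass_weight 0.64 [ 0.642 -0.368  0.029] [[400. 163.]]
jar 0.76 [ 0.749 -0.178  0.057] [[334. 122.]]
jar 0.23 [0.55  0.464 0.011] [[105. 193.]]
lens_holder 0.6 [0.552 0.464 0.011] [[105. 193.]]
side [[224.39948419 373.1789683 ]
 [130.8224716   97.63279808]
 [ 83.17528809 259.27455021]
 [247.35830969 221.05617478]] cam at [ 0.16579764 -0.93513913  0.73874161]
```

```bash
python3 - <<'E'
from h import *
im=cv2.imread('pics/top1.png')
a=im[105:220,180:315]; cv2.imwrite('pics/c1.png',cv2.resize(a,None,fx=5.9,fy=5.2,interpolation=cv2.INTER_CUBIC)) if 0 else cv2.imwrite('pics/c1.png',cv2.resize(a,None,fx=5,fy=5,interpolation=cv2.INTER_CUBIC))
a=im[140:260,325:425]; cv2.imwrite('pics/c2.png',cv2.resize(a,None,fx=5,fy=5,interpolation=cv2.INTER_CUBIC))
a=im[185:320,100:235]; cv2.imwrite('pics/c3.png',cv2.resize(a,None,fx=4,fy=4,interpolation=cv2.INTER_CUBIC))
E
```

```text
(no output)
```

View pics/c1.png

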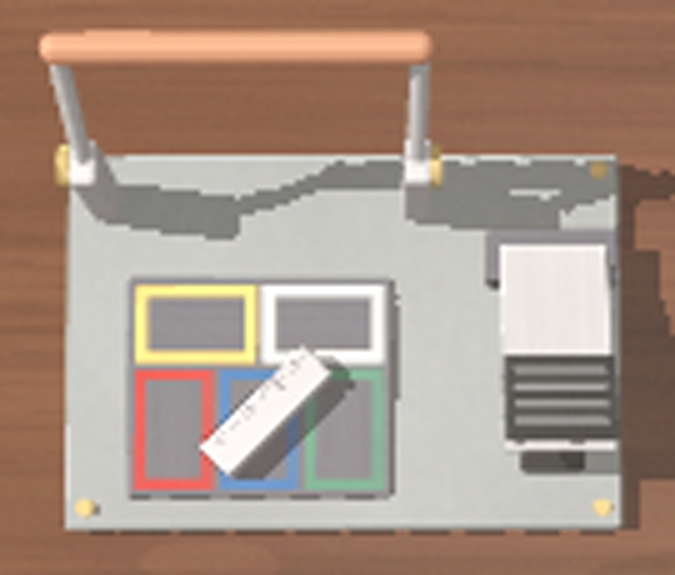

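View pics/c2.png

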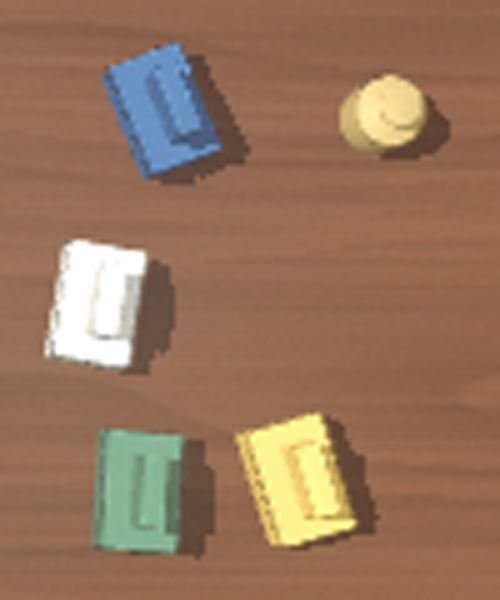

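View pics/c3.png

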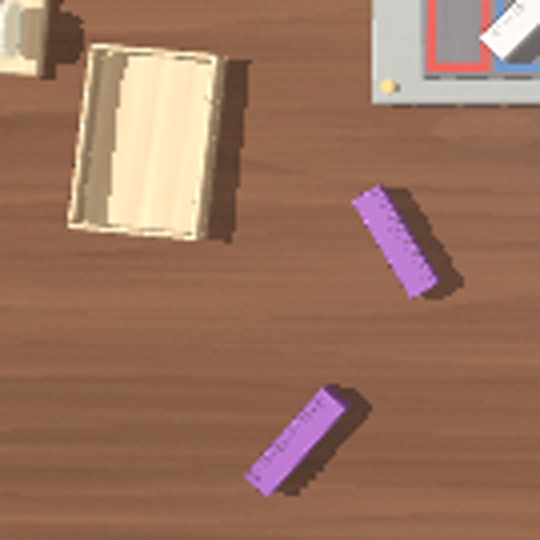

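```bash
cat >> h.py <<'E'
from scipy.optimize import minimize, least_squares
def colmask(im,name):
    h=cv2.cvtColor(im,cv2.COLOR_BGR2HSV); H,S,V=[h[...,i].astype(int) for i in range(3)]
    if name=='red': m=((H<5)|(H>174))&(S>120)&(V>120)
    if name=='yellow': m=(H>20)&(H<33)&(S>90)&(V>110)
    if name=='green': m=(H>60)&(H<90)&(S>60)&(V>50)
    if name=='blue': m=(H>98)&(H<120)&(S>90)&(V>70)
    if name=='white': m=(S<40)&(V>180)
    if name=='purple': m=(H>130)&(H<160)&(S>80)
    return m.astype(np.uint8)
def blob(m,roi):
    u0,v0,u1,v1=roi; k=np.zeros_like(m); k[v0:v1,u0:u1]=m[v0:v1,u0:u1]
    n,l,st,ce=cv2.connectedComponentsWithStats(k,connectivity=8)
    if n<2: return None
    i=1+np.argmax(st[1:,4]); return (l==i).astype(np.uint8)
def boxpts(lx,ly,z0,z1,cx=0,cy=0):
    return np.array([[cx+sx*lx/2,cy+sy*ly/2,z] for sx in(-1,1) for sy in (-1,1) for z in (z0,z1)])
CASE=[boxpts(.066,.042,0,.028),boxpts(.040,.014,.028,.054)]
BLOCK=[boxpts(.08,.022,0,.022)]
def place(P,p):
    c,s=np.cos(p[2]),np.sin(p[2]); return np.c_[p[0]+c*P[:,0]-s*P[:,1],p[1]+s*P[:,0]+c*P[:,1],P[:,2]+(p[3] if len(p)>3 else 0)]
SS=8
def render(c,parts,p,shape):
    im=np.zeros((shape[0],shape[1]),np.uint8)
    # supersampled via crop
    pts=[proj(c,place(P,p)) for P in parts]
    al=np.vstack(pts); lo=np.floor(al.min(0)).astype(int)-2; hi=np.ceil(al.max(0)).astype(int)+3
    W,H=(hi-lo); big=np.zeros((H*SS,W*SS),np.uint8)
    for q in pts:
        hq=cv2.convexHull(((q-lo+.5)*SS-.5).astype(np.float32)*16).astype(np.int32)
        cv2.fillConvexPoly(big,hq,255,shift=4)
    sm=cv2.resize(big,(int(W),int(H)),interpolation=cv2.INTER_AREA).astype(float)/255
    out=np.zeros(shape[:2]); x0,y0=max(lo[0],0),max(lo[1],0); x1,y1=min(hi[0],shape[1]),min(hi[1],shape[0])
    if x1>x0 and y1>y0: out[y0:y1,x0:x1]=sm[y0-lo[1]:y1-lo[1],x0-lo[0]:x1-lo[0]]
    return out
def fit(views,parts,p0,z=None,dz=False):
    """views: list of (cam,mask)"""
    def cost(p): 
        pp=list(p) if dz else list(p)+[z or 0]
        return sum(np.abs(render(c,parts,pp,m.shape)-m).sum() for c,m in views)
    best=None
    for a in np.arange(0,np.pi,np.pi/6) if p0[2] is None else [p0[2]]:
        x0=[p0[0],p0[1],a]+([z or 0] if dz else [])
        sx=np.array([np.array(x0)]+[np.array(x0)+d for d in np.diag([.012,.012,.25]+([.01] if dz else []))])
        r=minimize(cost,x0,method='Nelder-Mead',options=dict(initial_simplex=sx,xatol=1e-4,fatol=.05,maxiter=250))
        if best is None or r.fun<best.fun: best=r
    return best.x,best.fun,sum(m.sum() for c,m in views)
E
cat > m1.py <<'E'
from h import *
t=env.camera('top'); s=env.camera('side')
cv2.imwrite('pics/sideX.png',s['color'])
T={'blue':(.641,-.245),'white':(.535,-.205),'green':(.43,-.23),'yellow':(.439,-.316)}
for n,(x,y) in T.items():
    ut=proj(t,[x,y,.03])[0].astype(int); us=proj(s,[x,y,.03])[0].astype(int)
    mt=blob(colmask(t['color'],n),(ut[0]-28,ut[1]-28,ut[0]+28,ut[1]+28))
    ms=blob(colmask(s['color'],n),(us[0]-38,us[1]-38,us[0]+38,us[1]+38))
    x1=fit([(t,mt)],CASE,(x,y,None)); print(n,'top',x1[0].round(4),np.degrees(x1[0][2]).round(1),round(x1[1]),x1[2])
    if n!='green' and ms is not None:
        x2=fit([(t,mt),(s,ms)],CASE,(x,y,x1[0][2]),dz=True); print(n,'both',x2[0].round(4),np.degrees(x2[0][2]).round(1),round(x2[1]),x2[2])
E
python3 m1.py
```

```text
blue top [ 0.6462 -0.2501  0.4047] 23.2 57 366
blue both [ 6.465e-01 -2.501e-01  4.451e-01 -6.000e-04] 25.5 115 765
white top [ 0.5357 -0.2114 -0.1758] -10.1 39 379
white both [ 0.5428 -0.229  -0.198  -0.0777] -11.3 993 871
green top [ 0.4312 -0.2347 -0.0134] -0.8 137 285
yellow top [ 0.4378 -0.3224  0.2867] 16.4 40 409
yellow both [ 0.4388 -0.3224  0.2875  0.0007] 16.5 80 1014
```

```bash
cat > m2.py <<'E'
from h import *
t=env.camera('top')
im=t['color']; h=cv2.cvtColor(im,cv2.COLOR_BGR2HSV)
for p in [(355,235),(358,240),(346,240),(350,230)]: print(p,h[p[1],p[0]],im[p[1],p[0]])
# green mask
H,S,V=[h[...,i].astype(int) for i in range(3)]
mg=((H>55)&(H<95)&(S>45)).astype(np.uint8)
mt=blob(mg,(330,212,378,262)); x=fit([(t,mt)],CASE,(.431,-.2347,-.013)); print('green',x[0].round(4),np.degrees(x[0][2]),x[1],x[2])
# rect fits
def rect(z=.02): return [np.array([[sx*.034,sy*.022,z] for sx in (-1,1) for sy in (-1,1)])]
for n,g,yaw in (('yellow',(231,169),np.pi/2),('red',(215,191),0)):
    m=blob(colmask(im,n),(203,155,265,207)); 
    cs,_=cv2.findContours(m,cv2.RETR_EXTERNAL,cv2.CHAIN_APPROX_NONE); f=np.zeros_like(m); cv2.drawContours(f,cs,-1,1,-1)
    w=onz(t,*np.mean(np.argwhere(f)[:,::-1],0),.02)
    x=fit([(t,f)],rect(),(w[0],w[1],yaw)); print(n,x[0].round(4),np.degrees(x[0][2]).round(1),x[1].round(),x[2])
E
python3 m2.py
```

```text
(355, 235) [ 72  64 182] [154 182 136]
(358, 240) [ 63  50 117] [ 96 117  94]
(346, 240) [ 71  63 186] [157 186 140]
(350, 230) [ 71  62 181] [153 181 137]
green [ 0.4303 -0.2346 -0.0731] -4.185930470761638 46.13333333333334 378
yellow [0.6191 0.1424 1.581 ] 90.6 12.0 384
red [0.5594 0.1535 0.0102] 0.6 258.0 123
```

```bash
python3 - <<'E'
from h import *
t=snap('top','top2.png'); a=t['color'][150:215,198:268]
cv2.imwrite('pics/c4.png',cv2.resize(a,None,fx=8,fy=8,interpolation=cv2.INTER_CUBIC))
E
```

```text
(no output)
```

View pics/c4.png

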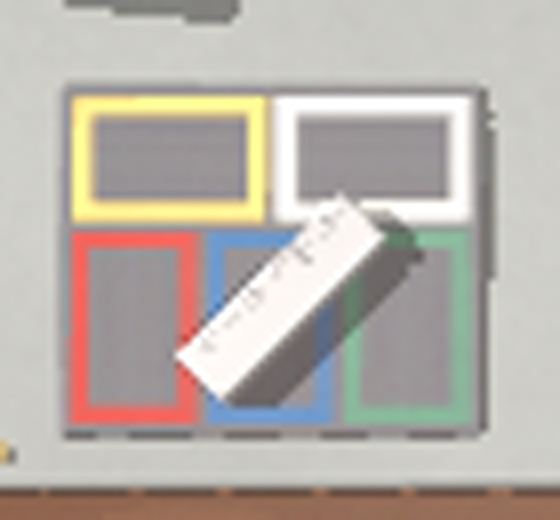

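```bash
cat > m3.py <<'E'
from h import *
t=env.camera('top')
K=[((70,95),(58,70)),((268,95),(58,2)),((70,222),(14,70)),((268,222),(14,2)),((275,95),(58,-2)),((472,95),(58,-70)),((472,220),(14,-70)),((275,222),(14,-2)),
((70,232),(10,70)),((197,232),(10,26)),((70,424),(-58,70)),((472,232),(10,-70)),((472,425),(-58,-70)),((342,425),(-58,-26)),((197,424),(-58,26))]
uv=np.array([[(a+.5)/8-.5+198,(b+.5)/8-.5+150] for (a,b),_ in K]); M=np.array([[x/1e3,y/1e3,0.] for _,(x,y) in K])
f=lambda p:(proj(t,place(M,(p[0],p[1],p[2],p[3])))-uv).ravel()
r=least_squares(f,[.585,.105,0,.02]); print('free z',r.x.round(4),np.abs(r.fun).max().round(2))
f2=lambda p:f([*p,.02]); r=least_squares(f2,[.585,.105,0]); print(r.x.round(4),np.degrees(r.x[2]),r.fun.reshape(-1,2).round(2).tolist())
for n,q in dict(red=(-24,48),blue=(-24,0),green=(-24,-48),yellow=(36,36),white=(36,-36),hinge=(72,-165),pad=(-20,-165)).items():
    print(n,place(np.array([[q[0]/1e3,q[1]/1e3,.02]]),r.x)[0].round(4))
E
python3 m3.py
```

```text
free z [0.5825 0.1048 0.0111 0.0306] 0.38
[0.5839 0.1055 0.0111] 0.6342707042270695 [[0.49, 0.31], [-0.26, 0.28], [0.33, -0.17], [-0.33, -0.2], [0.28, 0.28], [-0.35, 0.25], [-0.33, 0.01], [0.21, -0.21], [0.32, -0.02], [0.03, -0.04], [0.08, -0.0], [-0.33, -0.08], [-0.3, -0.19], [0.28, -0.17], [-0.12, -0.02]]
red [0.5594 0.1532 0.02  ]
blue [0.5599 0.1052 0.02  ]
green [0.5605 0.0572 0.02  ]
yellow [0.6195 0.1419 0.02  ]
white [0.6203 0.0699 0.02  ]
hinge [ 0.6578 -0.0587  0.02  ]
pad [ 0.5658 -0.0597  0.02  ]
```

```bash
cat > m4.py <<'E'
from h import *
t=env.camera('top')
def f(pts,sc,off,z):
    P=np.array([onz(t,(a+.5)/sc-.5+off[0],(b+.5)/sc-.5+off[1],z) for a,b in pts]); 
    e=np.diff(np.vstack([P,P[:1]]),axis=0)[:,:2]; print(P.mean(0).round(4),'edges',np.linalg.norm(e,axis=1).round(4),np.degrees(np.arctan2(e[:,1],e[:,0])).round(1))
f([(175,355),(225,402),(388,235),(343,193)],8,(198,150),.042)
f([(92,44),(225,55),(198,240),(70,228)],4,(100,185),.024)
E
python3 m4.py
```

```text
[0.5684 0.0997 0.042 ] edges [0.0238 0.0805 0.0214 0.0806] [-132.6  -43.4   47.4  134.9]
[0.4744 0.3688 0.024 ] edges [0.0936 0.1296 0.0893 0.1286] [-94.2 173.6  85.2  -4.5]
```

```bash
cat > p.py <<'E'
# usage: p.py [-w width] [-n maxrows] [-v mm_per_row] x y z psi  [x y z psi ...]   -> prints rows in calls of 5
import sys,argparse,numpy as np,math
from scipy.spatial.transform import Rotation as R
from plant import env
ap=argparse.ArgumentParser(); ap.add_argument('-w',type=float,default=None); ap.add_argument('-v',type=float,default=29); ap.add_argument('-k',action='store_true')
a,rest=ap.parse_known_args(); W=list(map(float,rest)); 
s=env.read_state(); pos=np.array(s['ee_pos']); rot=R.from_quat(s['tcp_rot']); w=a.w if a.w is not None else s['width']*1e3
X=rot.as_matrix()[:,0]; print('t %.2f pos %s psi %.1f F %s w %.1f'%(s['t'],pos.round(4),np.degrees(np.arctan2(X[1],X[0])),s['wrist_force'].round(1),s['width']*1e3))
rows=[]
for i in range(0,len(W),4):
    x,y,z,ps=W[i:i+4]; ps=math.radians(ps)
    T=R.from_matrix(np.array([[math.cos(ps),math.sin(ps),0],[math.sin(ps),-math.cos(ps),0],[0,0,-1.]]))
    rv=(rot.inv()*T).as_rotvec(degrees=True); d=np.array([x,y,z])-pos
    n=max(1,math.ceil(np.linalg.norm(d)/a.v*1e3-.03),math.ceil(np.abs(rv).max()/5-.02))
    for k in range(n):
        sh=rot.inv().apply(np.array([x,y,z])-pos)/(n-k)
        rv=(rot.inv()*T).as_rotvec(degrees=True)/(n-k)
        r=np.r_[np.clip((sh/.03).round(2),-1,1),np.clip((rv/5).round(2),-1,1)]
        pos=pos+rot.apply(r[:3]*.03); rot=rot*R.from_rotvec(r[3:]*5,degrees=True); rows.append(list(r)+[round(w,0)])
print(len(rows),'rows')
for i in range(0,len(rows),5): print(', '.join('%g'%(v+0) for r in rows[i:i+5] for v in r))
E
python3 p.py -w 60 .568 .1 .25 136
```

```text
t 1.30 pos [ 0.2371 -0.632   0.2533] psi 20.6 F [0.5 0.3 0.3] w 85.6
28 rows
0.67, -0.68, 0, 0, 0, -0.82, 60, 0.72, -0.63, 0, 0, 0, -0.82, 60, 0.76, -0.57, 0, 0, 0, -0.82, 60, 0.8, -0.52, 0, 0, 0, -0.83, 60, 0.84, -0.46, 0, 0, 0, -0.82, 60
0.87, -0.4, 0, 0, 0, -0.83, 60, 0.9, -0.33, 0, 0, 0, -0.82, 60, 0.92, -0.27, 0.01, 0, 0, -0.83, 60, 0.94, -0.2, 0, 0, 0, -0.82, 60, 0.95, -0.13, 0.01, 0, 0, -0.83, 60
0.95, -0.07, 0, 0, 0, -0.82, 60, 0.96, 0, 0.01, 0, 0, -0.83, 60, 0.95, 0.07, 0, 0, 0, -0.82, 60, 0.95, 0.14, 0.01, 0, 0, -0.83, 60, 0.93, 0.21, 0, 0, 0, -0.82, 60
0.92, 0.28, 0.01, 0, 0, -0.83, 60, 0.89, 0.34, 0, 0, 0, -0.82, 60, 0.87, 0.4, 0.01, 0, 0, -0.83, 60, 0.83, 0.47, 0, 0, 0, -0.82, 60, 0.8, 0.52, 0.01, 0, 0, -0.83, 60
0.76, 0.58, 0, 0, 0, -0.82, 60, 0.72, 0.63, 0.01, 0, 0, -0.83, 60, 0.67, 0.68, 0, 0, 0, -0.82, 60, 0.62, 0.73, 0.01, 0, 0, -0.83, 60, 0.56, 0.77, 0, 0, 0, -0.82, 60
0.51, 0.81, 0.01, 0, 0, -0.83, 60, 0.44, 0.85, 0, 0, 0, -0.82, 60, 0.38, 0.88, 0.01, 0, 0, -0.83, 60
```

Call:
play_rows --moves '[0.67, -0.68, 0, 0, 0, -0.8, 60, 0.72, -0.63, 0, 0, 0, -0.8, 60, 0.76, -0.57, 0, 0, 0, -0.8, 60, 0.8, -0.52, 0, 0, 0, -0.8, 60, 0.84, -0.46, 0, 0, 0, -0.8, 60]'

```text
t: 1.72
ee_pos: [0.2965, -0.5004, 0.2534]
tcp_rot: [0.937, 0.348, -0.0, 0.0]
wrist_force: [0.9, -0.0, 0.0]
width: 0.0599
```

Call:
play_rows --moves '[0.87, -0.4, 0, 0, 0, -0.8, 60, 0.9, -0.33, 0, 0, 0, -0.8, 60, 0.92, -0.27, 0, 0, 0, -0.8, 60, 0.94, -0.2, 0, 0, 0, -0.8, 60, 0.95, -0.13, 0, 0, 0, -0.8, 60]'

```text
t: 2.13
ee_pos: [0.3579, -0.3703, 0.2536]
tcp_rot: [0.863, 0.506, 0.0, 0.0]
wrist_force: [0.8, -0.2, 0.0]
width: 0.0599
```

Call:
play_rows --moves '[0.95, -0.07, 0, 0, 0, -0.8, 60, 0.96, 0, 0, 0, 0, -0.8, 60, 0.95, 0.07, 0, 0, 0, -0.8, 60, 0.95, 0.14, 0, 0, 0, -0.8, 60, 0.93, 0.21, 0, 0, 0, -0.8, 60]'

```text
t: 2.55
ee_pos: [0.42, -0.241, 0.2536]
tcp_rot: [0.762, 0.648, 0.0, 0.0]
wrist_force: [0.7, -1.1, 0.8]
width: 0.0602
```

```bash
python3 p.py -w 60 .568 .1 .2 136
```

```text
t 2.55 pos [ 0.42   -0.241   0.2536] psi 80.7 F [ 0.7 -1.1  0.8] w 60.2
13 rows
0.92, 0.23, 0.14, 0, 0, -0.85, 60, 0.9, 0.3, 0.14, 0, 0, -0.85, 60, 0.88, 0.37, 0.14, 0, 0, -0.85, 60, 0.85, 0.43, 0.14, 0, 0, -0.85, 60, 0.82, 0.49, 0.14, 0, 0, -0.85, 60
0.78, 0.55, 0.14, 0, 0, -0.85, 60, 0.73, 0.61, 0.13, 0, 0, -0.85, 60, 0.69, 0.66, 0.14, 0, 0, -0.85, 60, 0.63, 0.71, 0.13, 0, 0, -0.85, 60, 0.58, 0.76, 0.14, 0, 0, -0.85, 60
0.52, 0.8, 0.13, 0, 0, -0.85, 60, 0.46, 0.84, 0.14, 0, 0, -0.85, 60, 0.41, 0.87, 0.13, 0, 0.01, -0.85, 60
```

Call:
play_rows --moves '[0.92, 0.23, 0.14, 0, 0, -0.85, 60, 0.9, 0.3, 0.14, 0, 0, -0.85, 60, 0.88, 0.37, 0.14, 0, 0, -0.85, 60, 0.85, 0.43, 0.14, 0, 0, -0.85, 60, 0.82, 0.49, 0.14, 0, 0, -0.85, 60]'

```text
t: 2.97
ee_pos: [0.4771, -0.1102, 0.2324]
tcp_rot: [0.629, 0.777, 0.0, 0.0]
wrist_force: [1.0, 0.2, -0.4]
width: 0.0603
```

Call:
play_rows --moves '[0.78, 0.55, 0.14, 0, 0, -0.85, 60, 0.73, 0.61, 0.14, 0, 0, -0.85, 60, 0.69, 0.66, 0.14, 0, 0, -0.85, 60, 0.63, 0.71, 0.13, 0, 0, -0.85, 60, 0.58, 0.76, 0.14, 0, 0, -0.85, 60]'

```text
t: 3.38
ee_pos: [0.5346, 0.0208, 0.2116]
tcp_rot: [0.475, 0.88, 0.0, 0.0]
wrist_force: [1.0, -0.5, 0.2]
width: 0.0603
```

Call:
play_rows --moves '[0.52, 0.8, 0.14, 0, 0, -0.85, 60, 0.46, 0.84, 0.14, 0, 0, -0.85, 60, 0.41, 0.87, 0.14, 0, 0, -0.85, 60, 0, 0, 0, 0, 0, 0, 60]'

```text
t: 3.72
ee_pos: [0.5698, 0.1049, 0.1986]
tcp_rot: [0.371, 0.928, 0.002, -0.0]
wrist_force: [-0.3, 0.3, -0.4]
width: 0.0596
```

```bash
python3 p.py -w 60 .568 .1 .045 136; python3 - <<'E'
from h import *
for n in ('top','side'):
    c=snap(n,n+'3.png'); cv2.imwrite('pics/%s3b.png'%n,cv2.resize(c['color'],(800,600),interpolation=cv2.INTER_CUBIC))
E
```

```text
t 3.72 pos [0.5698 0.1049 0.1986] psi 136.4 F [-0.3  0.3 -0.4] w 59.6
6 rows
-0.01, -0.03, 0.85, 0.01, 0, 0.01, 60, -0.01, -0.03, 0.85, 0.01, -0.01, 0.01, 60, -0.01, -0.03, 0.86, 0.01, 0, 0.01, 60, -0.02, -0.03, 0.85, 0, -0.01, 0.02, 60, -0.01, -0.02, 0.86, 0.01, 0, 0.01, 60
-0.02, -0.03, 0.85, 0, -0.01, 0.02, 60
```

View pics/side3b.png

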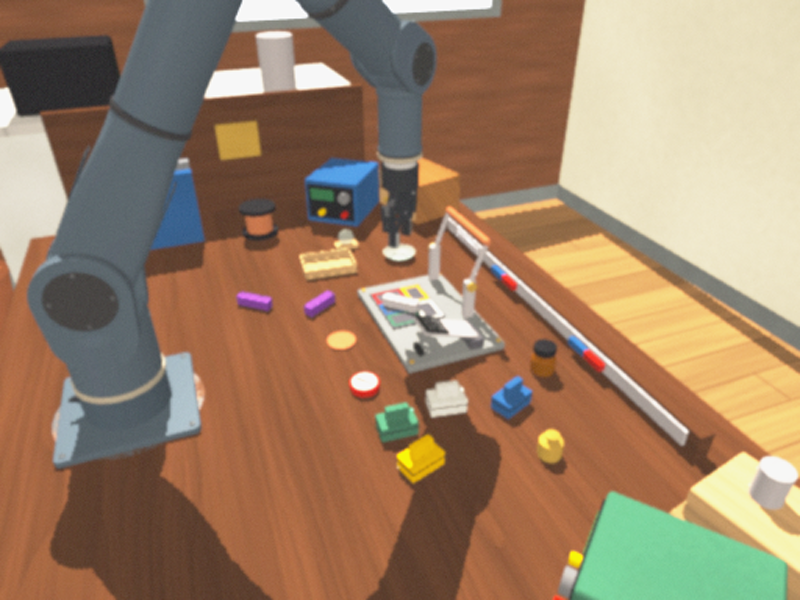

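View pics/top3b.png

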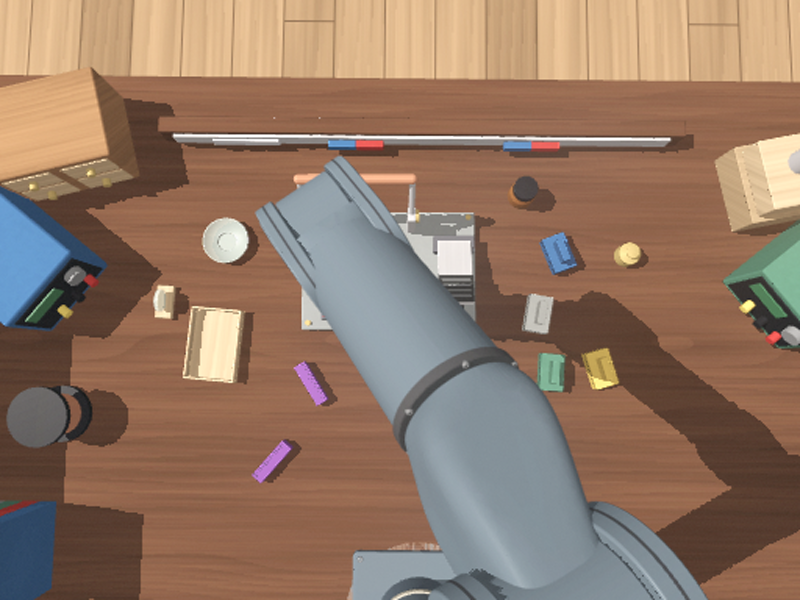

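```bash
cat > ov.py <<'E'
from h import *
c=env.camera('side'); im=c['color'].copy()
CH=(.5839,.1055,.0111)
def quad(P,col):
    q=proj(c,P); 
    big=((q-np.array([215,165])+.5)*6-.5).astype(int); cv2.polylines(o,[cv2.convexHull(big)],True,col,1)
o=cv2.resize(im[165:255,215:335],None,fx=6,fy=6,interpolation=cv2.INTER_CUBIC)
def rc(cx,cy,lx,ly,z): return place(np.array([[cx+a*lx/2,cy+b*ly/2,z] for a in(-1,1) for b in (-1,1)]),CH)
quad(rc(0,0,.124,.15,.02),(0,0,0))
quad(rc(.0275,-.0475,.215,.315,.016),(255,255,0))
quad(rc(.036,.036,.044,.068,.02),(0,255,255))
quad(rc(-.010,-.165,.06,.05,.07),(0,0,255))
quad(rc(-.020,-.165,.06,.05,.078),(255,0,255))
quad(place(np.array([[a*.04,b*.011,.022] for a in(-1,1) for b in (-1,1)]),(.5684,.0997,np.radians(-44),.02)),(0,255,0))
cv2.imwrite('pics/ov1.png',o)
E
python3 ov.py
```

```text
(no output)
```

View pics/ov1.png

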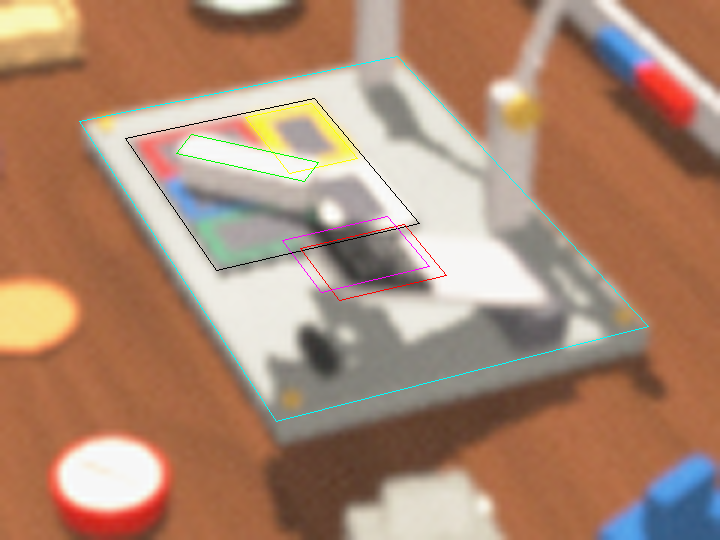

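Call:
play_rows --moves '[-0.02, -0.03, 0.85, 0.01, -0.01, 0.01, 60, -0.02, -0.03, 0.85, 0.01, -0.01, 0.01, 60, -0.01, -0.03, 0.86, 0.01, 0, 0.01, 60, -0.02, -0.03, 0.85, 0, -0.01, 0.02, 60, -0.01, -0.02, 0.86, 0.01, 0, 0.01, 60]'

```text
t: 4.28
ee_pos: [0.5674, 0.0914, 0.0703]
tcp_rot: [0.38, 0.925, -0.002, 0.001]
wrist_force: [0.6, -0.7, -0.3]
width: 0.0598
```

```bash
python3 p.py -w 50 .5684 .0997 .045 136; python3 - <<'E'
from h import *
c=snap('side','s4.png'); o=cv2.resize(c['color'][150:250,200:320],None,fx=6,fy=6,interpolation=cv2.INTER_CUBIC);cv2.imwrite('pics/s4b.png',o)
E
```

```text
t 4.28 pos [0.5674 0.0914 0.0703] psi 135.3 F [ 0.6 -0.7 -0.3] w 59.8
1 rows
0.17, 0.22, 0.84, -0.04, 0.04, -0.13, 50
```

View pics/s4b.png

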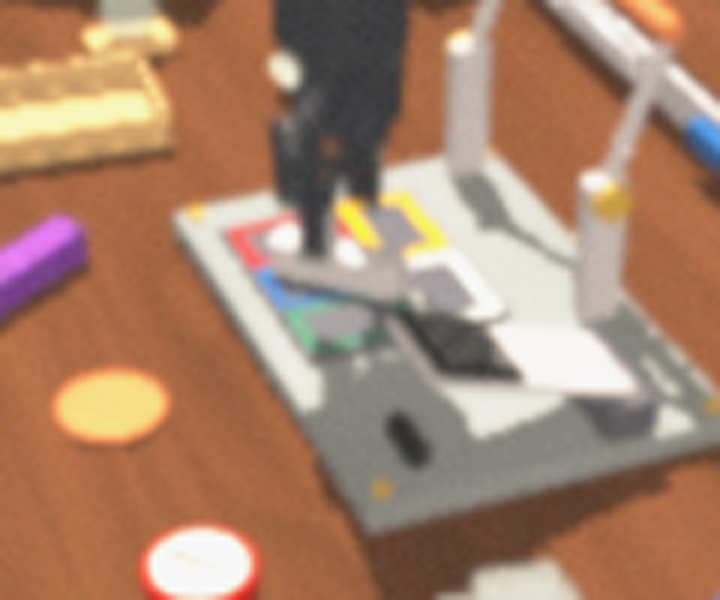

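```bash
python3 p.py -w 50 .5684 .0997 .045 136
```

```text
t 4.33 pos [0.5651 0.0907 0.0658] psi 135.3 F [-2.4 -0.7 -3.1] w 60.1
1 rows
0.13, 0.3, 0.69, -0.1, 0, -0.13, 50
```

Call:
play_rows --moves '[0, 0, -0.3, 0, 0, 0, 60, 0, 0, 0, 0, 0, 0, 60, 0, 0, 0, 0, 0, 0, 60]'

```text
t: 4.58
ee_pos: [0.5688, 0.0936, 0.0824]
tcp_rot: [0.379, 0.925, -0.001, 0.002]
wrist_force: [0.5, 0.1, 0.1]
width: 0.0597
```

```bash
python3 p.py -w 60 .5684 .0997 .06 136
```

```text
t 4.58 pos [0.5688 0.0936 0.0824] psi 135.4 F [0.5 0.1 0.1] w 59.7
1 rows
0.16, 0.14, 0.75, -0.01, 0.05, -0.11, 60
```

Call:
play_rows --moves '[0.1, 0.15, 0, 0, 0, -0.1, 60, 0, 0, 0, 0, 0, 0, 60, 0, 0, 0, 0, 0, 0, 60, 0, 0, 0, 0, 0, 0, 60]'

```text
t: 4.92
ee_pos: [0.5686, 0.099, 0.0804]
tcp_rot: [0.374, 0.927, -0.002, 0.001]
wrist_force: [-0.9, -0.1, -0.3]
width: 0.0595
```

```bash
python3 p.py -w 60 .5684 .0997 .06 136;python3 - <<'E'
from h import *
for i in range(4):
    c=env.camera('side'); s=env.read_state(); print(s['t'],s['ee_pos'].round(4),s['joint_vel'].round(3))
E
```

```text
t 4.92 pos [0.5686 0.099  0.0804] psi 136.0 F [-0.9 -0.1 -0.3] w 59.5
1 rows
0.02, 0.01, 0.68, -0.03, 0.03, 0, 60
4.9667 [0.5685 0.0989 0.0801] [ 0.001  0.003  0.001  0.001  0.    -0.002 -0.001]
5.0167 [0.5685 0.0988 0.08  ] [ 0.002  0.004  0.003  0.001  0.001 -0.002 -0.001]
5.0667 [0.5684 0.0988 0.0799] [ 0.001  0.003  0.     0.001  0.003 -0.001 -0.001]
5.1167 [0.5684 0.0988 0.0798] [-0.     0.003 -0.001 -0.     0.    -0.003  0.002]
```

Call:
play_rows --moves '[0.02, 0.02, 0.6, 0, 0, 0, 60, 0, 0, 0.56, 0, 0, 0, 60, 0, 0, 0, 0, 0, 0, 60, 0, 0, 0, 0, 0, 0, 60]'

```text
t: 5.45
ee_pos: [0.5679, 0.0995, 0.0446]
tcp_rot: [0.374, 0.927, -0.003, -0.0]
wrist_force: [0.1, -0.5, 0.9]
width: 0.0599
```

Call:
play_rows --moves '[0, 0, 0, 0, 0, 0, 15, 0, 0, 0, 0, 0, 0, 15, 0, 0, 0, 0, 0, 0, 15, 0, 0, 0, 0, 0, 0, 15, 0, 0, 0, 0, 0, 0, 15]'

```text
t: 5.87
ee_pos: [0.5691, 0.0998, 0.0462]
tcp_rot: [0.375, 0.927, -0.002, 0.001]
wrist_force: [-0.3, -0.1, 6.1]
width: 0.0205
```

```bash
sed -i "s/^s=env.read_state/if a.k: [env.camera('top') for _ in range(6)]\ns=env.read_state/" p.py; python3 p.py -k -w 15 .5684 .0997 .15 136
```

```text
t 6.17 pos [0.5691 0.0998 0.0462] psi 136.0 F [-0.7 -0.3  6.5] w 20.5
4 rows
0, -0.01, -0.87, -0.01, 0.01, 0, 15, 0, 0, -0.86, 0, 0.01, 0, 15, 0, -0.01, -0.87, -0.01, 0.01, 0, 15, 0.01, 0, -0.86, 0, 0.01, 0, 15
```

Call:
play_rows --moves '[0, 0, -0.5, 0, 0, 0, 15, 0, 0, -0.9, 0, 0, 0, 15, 0, 0, -0.9, 0, 0, 0, 15, 0, 0, -0.9, 0, 0, 0, 15, 0, 0, -0.2, 0, 0, 0, 15]'

```text
t: 6.58
ee_pos: [0.57, 0.1008, 0.1513]
tcp_rot: [0.375, 0.927, -0.001, 0.003]
wrist_force: [-0.1, 1.3, -2.6]
width: 0.0204
```

```bash
python3 p.py -k -w 15 .4744 .3688 .14 174.8
```

```text
t 6.88 pos [0.5676 0.0996 0.1456] psi 136.0 F [-0.3  0.9 -3.1] w 20.4
10 rows
0.85, 0.43, 0.02, -0.01, 0, -0.78, 15, 0.82, 0.49, 0.01, -0.01, 0, -0.78, 15, 0.78, 0.54, 0.02, -0.01, 0, -0.77, 15, 0.74, 0.59, 0.02, -0.01, 0, -0.78, 15, 0.7, 0.64, 0.02, 0, 0, -0.77, 15
0.66, 0.69, 0.01, -0.01, 0, -0.78, 15, 0.61, 0.73, 0.02, 0, 0, -0.77, 15, 0.56, 0.77, 0.02, -0.01, 0, -0.78, 15, 0.5, 0.8, 0.01, 0, 0, -0.77, 15, 0.44, 0.83, 0.02, -0.01, 0, -0.78, 15
```

Call:
play_rows --moves '[0.85, 0.43, 0.02, 0, 0, -0.78, 15, 0.82, 0.49, 0.02, 0, 0, -0.78, 15, 0.78, 0.54, 0.02, 0, 0, -0.78, 15, 0.74, 0.59, 0.02, 0, 0, -0.78, 15, 0.7, 0.64, 0.02, 0, 0, -0.77, 15]'

```text
t: 7.3
ee_pos: [0.5207, 0.2355, 0.1422]
tcp_rot: [0.211, 0.977, -0.003, -0.001]
wrist_force: [0.5, 0.7, -3.8]
width: 0.0208
```

Call:
play_rows --moves '[0.66, 0.69, 0.01, 0, 0, -0.78, 15, 0.61, 0.73, 0.02, 0, 0, -0.77, 15, 0.56, 0.77, 0.02, 0, 0, -0.78, 15, 0.5, 0.8, 0.01, 0, 0, -0.77, 15, 0.44, 0.83, 0.02, 0, 0, -0.78, 15]'

```text
t: 7.72
ee_pos: [0.4741, 0.3699, 0.1391]
tcp_rot: [0.043, 0.999, -0.003, -0.001]
wrist_force: [1.2, -1.2, -2.4]
width: 0.0211
```

```bash
python3 p.py -k -w 15 .4744 .3688 .034 174.8;  python3 - <<'E'
from h import *
c=snap('side','s5.png'); o=cv2.resize(c['color'][90:210,150:300],None,fx=5,fy=5,interpolation=cv2.INTER_CUBIC);cv2.imwrite('pics/s5b.png',o)
E
```

```text
t 8.02 pos [0.4754 0.3677 0.1395] psi 174.8 F [ 0.8 -1.5 -2.7] w 20.3
4 rows
0.01, 0.01, 0.88, -0.02, 0, 0, 15, 0.01, 0.01, 0.88, -0.02, 0, 0, 15, 0.01, 0.01, 0.88, -0.02, -0.01, 0, 15, 0, 0.02, 0.88, -0.01, 0, 0, 15
```

View pics/s5b.png

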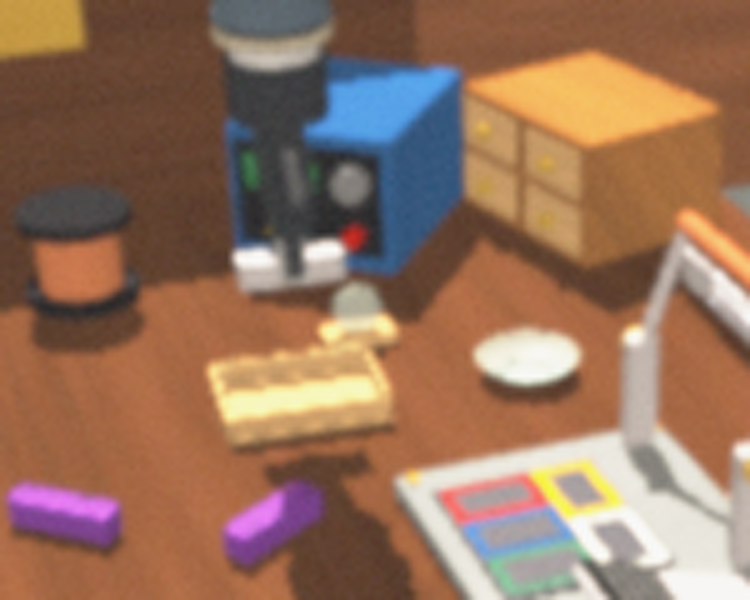

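Call:
play_rows --moves '[0.01, 0.01, 0.88, -0.02, 0, 0, 15, 0.01, 0.01, 0.88, -0.02, 0, 0, 15, 0.01, 0.01, 0.88, -0.02, 0, 0, 15, 0, 0.01, 0.88, 0, 0, 0, 15, 0, 0, 0, 0, 0, 0, 15]'

```text
t: 8.48
ee_pos: [0.4739, 0.368, 0.0313]
tcp_rot: [0.046, 0.999, -0.001, -0.002]
wrist_force: [-1.5, -0.7, -2.5]
width: 0.0207
```

Call:
play_rows --moves '[0, 0, 0.08, 0, 0, 0, 15, 0, 0, 0.05, 0, 0, 0, 15, 0, 0, 0, 0, 0, 0, 15, 0, 0, 0, 0, 0, 0, 15]'

```text
t: 8.82
ee_pos: [0.4749, 0.3702, 0.0323]
tcp_rot: [0.045, 0.999, 0.001, 0.001]
wrist_force: [0.3, 0.0, -3.1]
width: 0.0207
```

Call:
play_rows --moves '[0, 0, 0.06, 0, 0, 0, 15, 0, 0, 0, 0, 0, 0, 15, 0, 0, 0, 0, 0, 0, 15]'

```text
t: 9.07
ee_pos: [0.4746, 0.3701, 0.0297]
tcp_rot: [0.045, 0.999, 0.001, 0.0]
wrist_force: [0.3, -0.8, -1.5]
width: 0.0205
```

Call:
play_rows --moves '[0, 0, 0.06, 0, 0, 0, 15, 0, 0, 0, 0, 0, 0, 15, 0, 0, 0, 0, 0, 0, 15]'

```text
t: 9.32
ee_pos: [0.4746, 0.3701, 0.0294]
tcp_rot: [0.045, 0.999, 0.0, 0.001]
wrist_force: [-2.6, -5.6, 18.6]
width: 0.0205
```

Call:
play_rows --moves '[0, 0, -0.05, 0, 0, 0, 15, 0, 0, 0, 0, 0, 0, 36, 0, 0, 0, 0, 0, 0, 36, 0, 0, 0, 0, 0, 0, 36, 0, 0, 0, 0, 0, 0, 36]'

```text
t: 9.73
ee_pos: [0.4744, 0.3702, 0.0288]
tcp_rot: [0.045, 0.999, 0.0, -0.0]
wrist_force: [0.6, -0.6, -0.2]
width: 0.0362
```

Call:
play_rows --moves '[0, 0, -0.5, 0, 0, 0, 36, 0, 0, -1, 0, 0, 0, 36, 0, 0, -1, 0, 0, 0, 36, 0, 0, -1, 0, 0, 0, 36, 0, 0, -1, 0, 0, 0, 36]'

```text
t: 10.15
ee_pos: [0.4741, 0.37, 0.1651]
tcp_rot: [0.045, 0.999, 0.0, -0.0]
wrist_force: [1.0, 0.1, -0.7]
width: 0.0361
```

```bash
cat m1.py | sed 's/^T=/T=/' >/dev/null; cat > look.py <<'E'
import sys
from h import *
tag=sys.argv[1]
for n in ('top','side'):
    c=snap(n,n+tag+'.png'); cv2.imwrite('pics/%s%sb.png'%(n,tag),cv2.resize(c['color'],(800,600),interpolation=cv2.INTER_CUBIC))
E
python3 look.py 6; python3 p.py -w 50 .6463 -.25 .15 25
```

```text
t 10.25 pos [0.4756 0.3722 0.1686] psi 174.9 F [ 0.6  0.8 -0. ] w 36.4
30 rows
-0.25, -0.67, 0.02, 0, 0, 1, 50, -0.31, -0.65, 0.02, 0, 0, 1, 50, -0.36, -0.62, 0.02, 0, 0, 1, 50, -0.42, -0.58, 0.02, 0, 0, 1, 50, -0.47, -0.55, 0.02, 0, 0, 1, 50
-0.51, -0.5, 0.02, 0, 0, 1, 50, -0.55, -0.46, 0.02, 0, 0, 1, 50, -0.59, -0.41, 0.02, 0, 0, 1, 50, -0.62, -0.35, 0.02, 0, 0, 1, 50, -0.65, -0.3, 0.02, 0, 0, 1, 50
-0.68, -0.24, 0.02, 0, 0, 1, 50, -0.69, -0.18, 0.02, 0, 0, 1, 50, -0.71, -0.12, 0.02, 0, -0.01, 1, 50, -0.71, -0.06, 0.02, 0, -0.01, 1, 50, -0.72, 0.01, 0.02, 0, -0.01, 1, 50
-0.71, 0.07, 0.02, 0, 0, 1, 50, -0.71, 0.13, 0.02, 0, -0.01, 1, 50, -0.69, 0.19, 0.02, 0, -0.01, 1, 50, -0.67, 0.25, 0.02, 0, 0, 1, 50, -0.65, 0.31, 0.02, 0, -0.01, 1, 50
-0.62, 0.36, 0.02, 0, -0.01, 1, 50, -0.58, 0.42, 0.02, 0.01, 0, 1, 50, -0.54, 0.47, 0.02, 0, -0.01, 1, 50, -0.5, 0.51, 0.02, 0.01, 0, 1, 50, -0.46, 0.55, 0.02, 0, -0.01, 0.99, 50
-0.41, 0.59, 0.02, 0.01, 0, 1, 50, -0.35, 0.62, 0.01, 0, -0.01, 0.99, 50, -0.3, 0.65, 0.02, 0.01, 0, 1, 50, -0.24, 0.68, 0.01, 0, -0.01, 0.99, 50, -0.18, 0.7, 0.02, 0.01, 0, 1, 50
```

View pics/side6b.png

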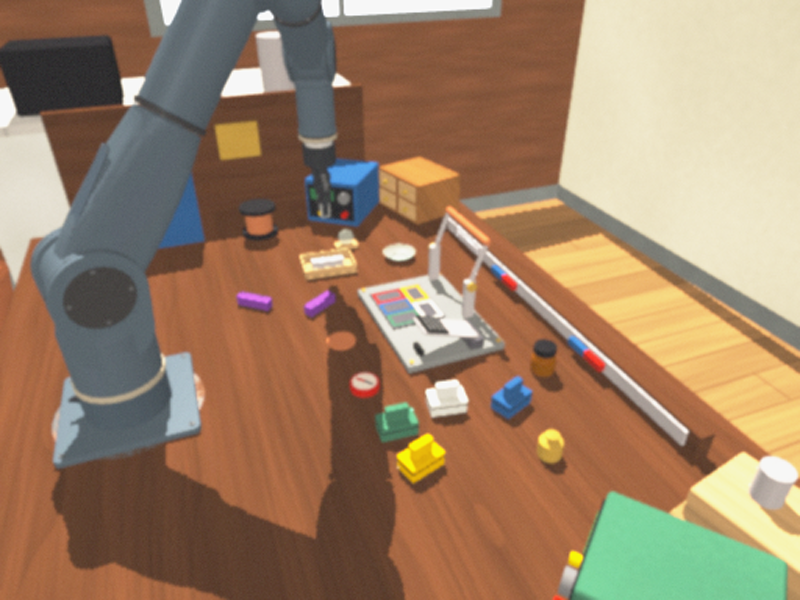

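View pics/top6b.png

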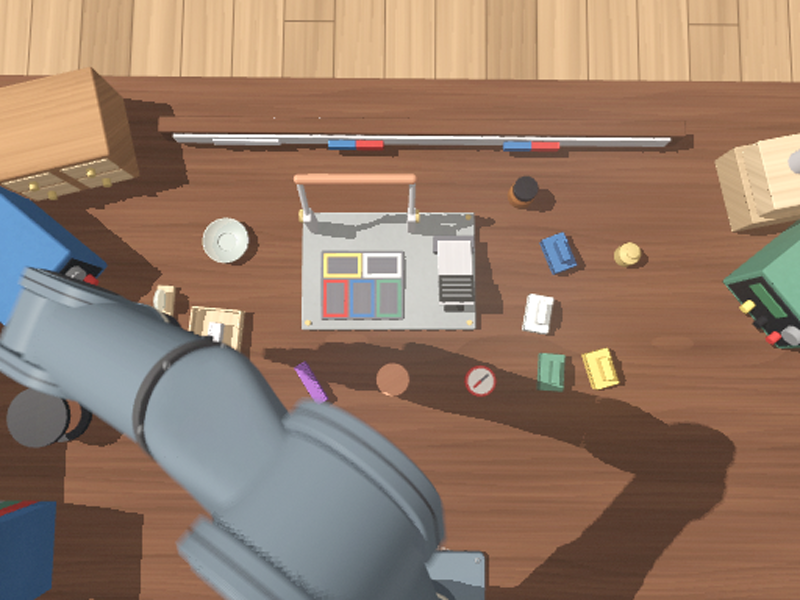

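```bash
cat > m5.py <<'E'
from h import *
import sys
def hs(im): h=cv2.cvtColor(im,cv2.COLOR_BGR2HSV); return [h[...,i].astype(int) for i in range(3)]
def cm(im,n):
    H,S,V=hs(im)
    return {'green':(H>50)&(H<97)&(S>45),'blue':(H>98)&(H<120)&(S>70),'yellow':(H>20)&(H<33)&(S>75),'white':(S<55)&(V>95)}[n].astype(np.uint8)
D={'blue':(.6463,-.25,.43,0),'white':(.5357,-.2114,-.17,0),'green':(.4303,-.2346,-.07,0),'yellow':(.438,-.3224,.287,0)}
if __name__=='__main__':
  t=env.camera('top'); s=env.camera('side')
  for n in (sys.argv[1:] or D):
    x,y,a,z=D[n]; V=[]
    for c,r in ((t,26),(s,30)):
        u=proj(c,[x,y,.025])[0].astype(int); V.append((c,blob(cm(c['color'],n),(u[0]-r,u[1]-r,u[0]+r,u[1]+r))))
    for nm,v in (('top',V[:1]),('side',V[1:]),('both',V)):
        r=fit(v,CASE,(x,y,a),dz=(nm=='both')); print(n,nm,r[0].round(4),np.degrees(r[0][2]).round(1),round(r[1]),r[2])
E
python3 m5.py
```

```text
blue top [ 0.6462 -0.2499  0.3736] 21.4 41 382
blue side [ 0.6475 -0.2499  0.459 ] 26.3 40 418
blue both [ 6.468e-01 -2.499e-01  4.267e-01 -1.000e-04] 24.4 86 800
white top [ 0.5348 -0.212  -0.1728] -9.9 21 415
white side [ 0.5432 -0.0786 -3.086 ] -176.8 351 531
white both [ 0.537  -0.2177 -0.1895 -0.0247] -10.9 1045 946
green top [ 0.4313 -0.2337 -0.0137] -0.8 48 374
green side [ 0.4314 -0.2344 -0.1009] -5.8 52 495
green both [ 4.313e-01 -2.345e-01 -7.230e-02 -3.000e-04] -4.1 104 869
yellow top [ 0.4376 -0.3228  0.3049] 17.5 38 411
yellow side [ 0.4398 -0.3214  0.2859] 16.4 35 602
yellow both [ 0.4387 -0.3223  0.2934  0.0011] 16.8 79 1013
```

```bash
python3 p.py -w 45 .5355 -.212 .15 170
```

```text
t 10.35 pos [0.4747 0.3702 0.1646] psi 174.8 F [0.6 0.1 0.1] w 35.9
21 rows
-0.18, -0.91, 0.02, 0, 0, 0.05, 45, -0.18, -0.91, 0.02, 0, 0, 0.05, 45, -0.19, -0.91, 0.02, 0, 0, 0.05, 45, -0.19, -0.91, 0.02, 0, 0, 0.05, 45, -0.2, -0.91, 0.02, 0, 0, 0.05, 45
-0.2, -0.91, 0.02, 0, 0, 0.04, 45, -0.2, -0.91, 0.02, 0, 0, 0.05, 45, -0.21, -0.91, 0.02, 0, 0, 0.04, 45, -0.21, -0.9, 0.02, 0, 0, 0.05, 45, -0.21, -0.9, 0.02, 0, 0, 0.04, 45
-0.22, -0.9, 0.02, 0, 0, 0.05, 45, -0.22, -0.9, 0.02, 0, 0, 0.04, 45, -0.22, -0.9, 0.02, 0, 0, 0.05, 45, -0.23, -0.9, 0.02, 0, 0, 0.04, 45, -0.23, -0.9, 0.03, 0, 0, 0.05, 45
-0.23, -0.9, 0.02, 0, 0, 0.04, 45, -0.24, -0.9, 0.03, 0, 0, 0.05, 45, -0.24, -0.9, 0.02, 0.01, 0, 0.04, 45, -0.24, -0.9, 0.03, 0, 0, 0.05, 45, -0.25, -0.9, 0.02, 0.01, 0.01, 0.04, 45
-0.25, -0.89, 0.03, 0, 0, 0.05, 45
```

Call:
play_rows --moves '[-0.19, -0.95, 0, 0, 0, 0.05, 45, -0.19, -0.95, 0, 0, 0, 0.05, 45, -0.19, -0.95, 0, 0, 0, 0.05, 45, -0.19, -0.95, 0, 0, 0, 0.05, 45, -0.2, -0.95, 0, 0, 0, 0.05, 45]'

```text
t: 10.77
ee_pos: [0.4883, 0.2236, 0.1623]
tcp_rot: [0.056, 0.998, -0.0, -0.001]
wrist_force: [0.4, 0.4, -0.6]
width: 0.0452
```

Call:
play_rows --moves '[-0.2, -0.95, 0, 0, 0, 0.05, 45, -0.2, -0.95, 0, 0, 0, 0.05, 45, -0.2, -0.95, 0, 0, 0, 0.05, 45, -0.2, -0.95, 0, 0, 0, 0.05, 45, -0.2, -0.95, 0, 0, 0, 0.05, 45]'

```text
t: 11.18
ee_pos: [0.5009, 0.0786, 0.1624]
tcp_rot: [0.067, 0.998, 0.0, -0.001]
wrist_force: [-0.1, 0.3, -0.0]
width: 0.0452
```

Call:
play_rows --moves '[-0.22, -0.95, 0, 0, 0, 0.05, 45, -0.22, -0.95, 0, 0, 0, 0.05, 45, -0.22, -0.95, 0, 0, 0, 0.05, 45, -0.23, -0.95, 0, 0, 0, 0.05, 45, -0.23, -0.95, 0, 0, 0, 0.05, 45]'

```text
t: 11.6
ee_pos: [0.514, -0.0671, 0.1622]
tcp_rot: [0.078, 0.997, 0.001, -0.001]
wrist_force: [1.2, 0.0, -1.0]
width: 0.0448
```

```bash
python3 p.py -k -w 45 .5355 -.212 .13 170
```

```text
t 11.90 pos [ 0.5144 -0.0644  0.163 ] psi 171.2 F [-0.2  0.4 -0.7] w 45.1
6 rows
-0.24, -0.79, 0.18, 0, 0, 0.04, 45, -0.25, -0.79, 0.18, 0, 0, 0.04, 45, -0.25, -0.79, 0.18, 0, 0, 0.04, 45, -0.25, -0.79, 0.18, 0.01, -0.01, 0.04, 45, -0.25, -0.79, 0.19, 0, 0, 0.04, 45
-0.25, -0.79, 0.18, 0.01, -0.01, 0.04, 45
```

Call:
play_rows --moves '[-0.29, -0.94, 0.2, 0, 0, 0.05, 45, -0.3, -0.94, 0.2, 0, 0, 0.05, 45, -0.3, -0.94, 0.2, 0, 0, 0.05, 45, -0.3, -0.94, 0.2, 0, 0, 0.05, 45, -0.3, -0.94, 0.2, 0, 0, 0.05, 45]'

```text
t: 12.32
ee_pos: [0.5363, -0.2115, 0.133]
tcp_rot: [0.087, 0.996, 0.001, -0.0]
wrist_force: [-0.1, -0.0, 0.0]
width: 0.0449
```

```bash
python3 p.py -k -w 45 .5355 -.212 .060 170; python3 - <<'E'
from h import *
from m5 import *
c=snap('side','s7.png'); u=proj(c,[.5355,-.212,.05])[0].astype(int); o=cv2.resize(c['color'][u[1]-60:u[1]+40,u[0]-50:u[0]+50],None,fx=6,fy=6,interpolation=cv2.INTER_CUBIC);cv2.imwrite('pics/s7b.png',o)
E
```

```text
t 12.62 pos [ 0.5362 -0.2096  0.1336] psi 170.0 F [ 0.2  0.5 -0.2] w 44.8
3 rows
0, -0.03, 0.82, 0.01, 0, 0, 45, 0, -0.03, 0.82, 0.01, 0, 0, 45, 0.01, -0.02, 0.81, 0, 0, 0.01, 45
```

View pics/s7b.png

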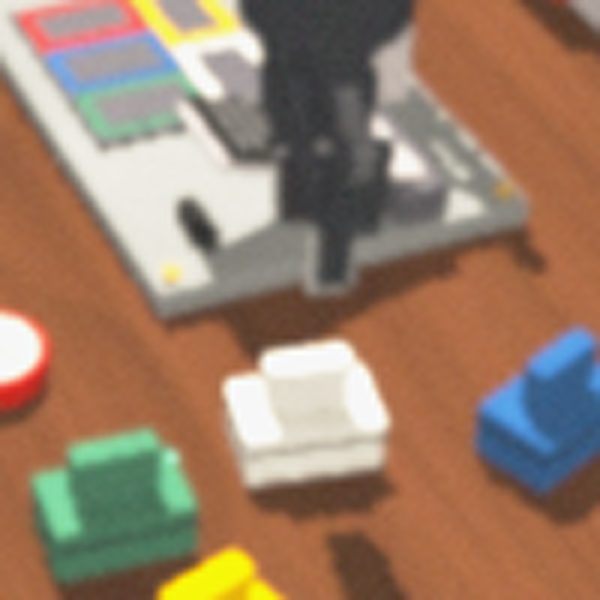

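Call:
play_rows --moves '[0, -0.03, 0.82, 0, 0, 0, 45, 0, -0.03, 0.82, 0, 0, 0, 45, 0, -0.02, 0.82, 0, 0, 0, 45, 0, 0, 0, 0, 0, 0, 45, 0, 0, 0, 0, 0, 0, 45]'

```text
t: 13.08
ee_pos: [0.5351, -0.2127, 0.0595]
tcp_rot: [0.087, 0.996, 0.001, -0.001]
wrist_force: [0.1, -0.1, -0.4]
width: 0.0447
```

Call:
play_rows --moves '[0, 0, 0, 0, 0, 0, 5, 0, 0, 0, 0, 0, 0, 5, 0, 0, 0, 0, 0, 0, 5, 0, 0, 0, 0, 0, 0, 5, 0, 0, 0, 0, 0, 0, 5]'

```text
t: 13.5
ee_pos: [0.5365, -0.2139, 0.0612]
tcp_rot: [0.088, 0.996, 0.0, 0.001]
wrist_force: [-1.1, 1.6, 7.7]
width: 0.0122
```

```bash
python3 p.py -k -w 5 .5355 -.212 .18 170 
```

```text
t 13.80 pos [ 0.5365 -0.2139  0.0612] psi 169.9 F [-0.3  1.5  7.9] w 12.3
5 rows
0.01, 0.01, -0.79, 0, 0.01, -0.01, 5, 0.01, 0.01, -0.79, 0, 0, 0, 5, 0.01, 0.01, -0.79, 0, 0.01, -0.01, 5, 0, 0.02, -0.8, 0.01, 0, 0, 5, 0.01, 0.01, -0.79, 0, 0.01, -0.01, 5
```

Call:
play_rows --moves '[0, 0, -0.6, 0, 0, 0, 5, 0, 0, -0.8, 0, 0, 0, 5, 0, 0, -0.8, 0, 0, 0, 5, 0, 0, -0.9, 0, 0, 0, 5, 0, 0, -0.9, 0, 0, 0, 5]'

```text
t: 14.22
ee_pos: [0.5349, -0.2143, 0.181]
tcp_rot: [0.088, 0.996, 0.0, -0.0]
wrist_force: [0.5, -0.0, -2.6]
width: 0.0124
```

```bash
python3 p.py -k -w 5 .6203 .0685 .17 90.6 
```

```text
t 14.52 pos [ 0.5345 -0.2145  0.1787] psi 169.8 F [ 0.1  0.4 -3. ] w 12.1
16 rows
-0.07, 0.61, 0.02, 0, 0, 0.99, 5, -0.02, 0.62, 0.02, 0, 0, 0.99, 5, 0.03, 0.61, 0.02, 0, 0, 0.99, 5, 0.09, 0.61, 0.02, 0, 0, 0.99, 5, 0.14, 0.6, 0.02, 0, 0, 0.99, 5
0.19, 0.59, 0.02, 0, 0, 0.99, 5, 0.24, 0.57, 0.02, 0, 0, 0.99, 5, 0.29, 0.54, 0.02, 0, 0, 0.99, 5, 0.33, 0.52, 0.02, 0, 0, 0.99, 5, 0.38, 0.49, 0.02, 0, 0, 0.99, 5
0.42, 0.45, 0.02, 0, 0, 0.99, 5, 0.46, 0.41, 0.01, 0, 0, 0.99, 5, 0.49, 0.37, 0.02, 0, 0, 0.99, 5, 0.52, 0.33, 0.01, -0.01, 0, 0.99, 5, 0.55, 0.29, 0.02, -0.01, -0.01, 0.99, 5
0.56, 0.23, 0.01, 0, 0, 1, 5
```

Call:
play_rows --moves '[-0.07, 0.61, 0.02, 0, 0, 0.99, 5, -0.02, 0.62, 0.02, 0, 0, 0.99, 5, 0.03, 0.61, 0.02, 0, 0, 0.99, 5, 0.09, 0.61, 0.02, 0, 0, 0.99, 5, 0.14, 0.6, 0.02, 0, 0, 0.99, 5]'

```text
t: 14.93
ee_pos: [0.5616, -0.1251, 0.1752]
tcp_rot: [0.302, 0.953, 0.0, -0.001]
wrist_force: [0.1, -0.5, -3.3]
width: 0.0124
```

Call:
play_rows --moves '[0.19, 0.59, 0.02, 0, 0, 0.99, 5, 0.24, 0.57, 0.02, 0, 0, 0.99, 5, 0.29, 0.54, 0.02, 0, 0, 0.99, 5, 0.33, 0.52, 0.02, 0, 0, 0.99, 5, 0.38, 0.49, 0.02, 0, 0, 0.99, 5]'

```text
t: 15.35
ee_pos: [0.5886, -0.0365, 0.1722]
tcp_rot: [0.499, 0.867, -0.0, -0.001]
wrist_force: [0.3, 0.3, -2.7]
width: 0.012
```

Call:
play_rows --moves '[0.42, 0.45, 0.02, 0, 0, 0.99, 5, 0.46, 0.41, 0.01, 0, 0, 0.99, 5, 0.49, 0.37, 0.02, 0, 0, 0.99, 5, 0.52, 0.33, 0.01, 0, 0, 0.99, 5, 0.55, 0.29, 0.02, 0, 0, 0.99, 5]'

```text
t: 15.77
ee_pos: [0.6152, 0.0519, 0.1699]
tcp_rot: [0.673, 0.739, -0.001, -0.001]
wrist_force: [0.2, -0.1, -2.6]
width: 0.0123
```

```bash
python3 p.py -k -w 5 .6203 .0685 .12 90.6 
```

```text
t 16.07 pos [0.6153 0.0501 0.1705] psi 95.6 F [ 0.1  0.  -2.8] w 12.4
2 rows
0.3, 0.12, 0.84, -0.01, 0, 0.5, 5, 0.3, 0.1, 0.84, -0.01, 0, 0.5, 5
```

Call:
play_rows --moves '[0.3, 0.12, 0.5, 0, 0, 0.5, 5, 0.3, 0.1, 0.5, 0, 0, 0.5, 5, 0, 0, 0.5, 0, 0, 0, 5, 0, 0, 0, 0, 0, 0, 5]'

```text
t: 16.4
ee_pos: [0.6193, 0.0687, 0.1235]
tcp_rot: [0.703, 0.711, -0.002, -0.002]
wrist_force: [-0.5, -0.4, -3.4]
width: 0.0125
```

```bash
python3 p.py -k -w 5 .6203 .0685 .087 90.6; cat > sp.py <<'E'
import sys
from h import *
# sp.py tag x y z half scale
tag,x,y,z,h=sys.argv[1],*map(float,sys.argv[2:6]); h=int(h)
c=snap('side','s%s.png'%tag); u=proj(c,[x,y,z])[0].astype(int); r=c['color'][max(0,u[1]-h):u[1]+h,max(0,u[0]-h):u[0]+h]; k=int(600/(2*h)); cv2.imwrite('pics/s%sb.png'%tag,cv2.resize(r,None,fx=k,fy=k,interpolation=cv2.INTER_CUBIC))
E
python3 sp.py 8 .62 .07 .08 50
```

```text
t 16.70 pos [0.6216 0.0692 0.1275] psi 90.6 F [-0.4  0.1 -3.5] w 12.3
2 rows
-0.01, -0.02, 0.67, 0.01, -0.01, 0, 5, -0.01, -0.02, 0.68, 0.01, 0, -0.01, 5
```

View pics/s8b.png

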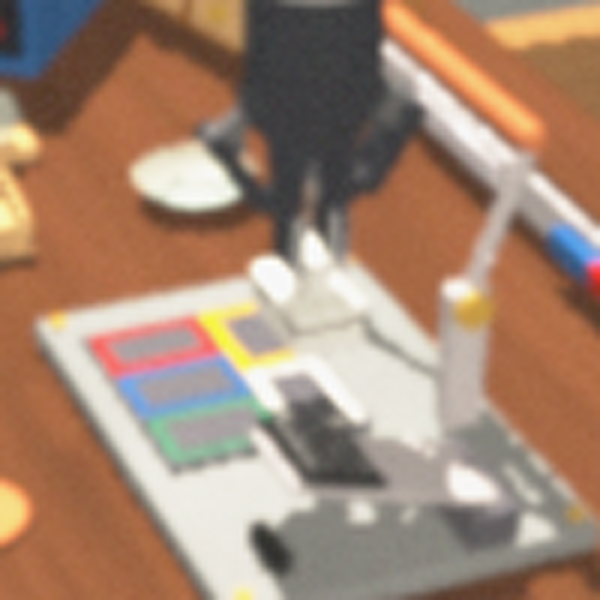

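Call:
play_rows --moves '[-0.02, -0.02, 0.7, 0, 0, 0, 5, 0, -0.02, 0.68, 0, 0, 0, 5, 0, 0, 0, 0, 0, 0, 5, 0, 0, 0, 0, 0, 0, 5]'

```text
t: 17.08
ee_pos: [0.6194, 0.0689, 0.0849]
tcp_rot: [0.703, 0.711, -0.0, -0.001]
wrist_force: [0.3, 0.3, -2.1]
width: 0.0123
```

```bash
python3 p.py -k -w 5 .6203 .0685 .081 90.6
```

```text
t 17.38 pos [0.6205 0.0693 0.0862] psi 90.6 F [-0.2  0.1 -1.7] w 12.6
1 rows
-0.03, -0.01, 0.17, 0.02, -0.01, 0, 5
```

Call:
play_rows --moves '[-0.02, 0, 0.1, 0, 0, 0, 5, 0, 0, 0.06, 0, 0, 0, 5, 0, 0, 0, 0, 0, 0, 5, 0, 0, 0, 0, 0, 0, 5, 0, 0, 0, 0, 0, 0, 5]'

```text
t: 17.8
ee_pos: [0.6205, 0.0686, 0.0811]
tcp_rot: [0.703, 0.711, 0.001, 0.0]
wrist_force: [-0.6, -0.5, 5.4]
width: 0.0122
```

Call:
play_rows --moves '[0, 0, 0, 0, 0, 0, 32, 0, 0, 0, 0, 0, 0, 32, 0, 0, 0, 0, 0, 0, 32, 0, 0, -0.3, 0, 0, 0, 32, 0, 0, -0.6, 0, 0, 0, 32]'

```text
t: 18.22
ee_pos: [0.6186, 0.0683, 0.106]
tcp_rot: [0.703, 0.711, -0.001, -0.002]
wrist_force: [-0.7, -0.6, -0.3]
width: 0.0322
```

Call:
play_rows --moves '[0, 0, -0.8, 0, 0, 0, 32, 0, 0, -0.9, 0, 0, 0, 32, 0, 0, -0.5, 0, 0, 0, 32]'

```text
t: 18.47
ee_pos: [0.6207, 0.0689, 0.1767]
tcp_rot: [0.703, 0.711, 0.002, 0.0]
wrist_force: [0.5, 0.3, 0.0]
width: 0.0323
```

```bash
python3 p.py -k -w 45 .4385 -.3223 .14 16.8;  python3 sp.py 9 .62 .07 .04 50; python3 m5.py yellow
```

```text
t 18.77 pos [0.6193 0.0683 0.1725] psi 90.6 F [ 0.1  0.8 -0.7] w 31.9
15 rows
-0.86, -0.41, 0.07, 0, 0, 0.98, 45, -0.9, -0.34, 0.07, 0, 0, 0.98, 45, -0.92, -0.26, 0.07, 0, 0, 0.98, 45, -0.94, -0.18, 0.07, 0, 0, 0.99, 45, -0.95, -0.1, 0.07, 0, 0, 0.98, 45
-0.96, -0.01, 0.07, 0, 0, 0.99, 45, -0.95, 0.07, 0.07, 0, 0, 0.98, 45, -0.94, 0.15, 0.07, 0, 0, 0.99, 45, -0.93, 0.23, 0.07, 0, 0, 0.98, 45, -0.91, 0.31, 0.08, 0, 0, 0.99, 45
-0.87, 0.39, 0.07, 0, 0, 0.98, 45, -0.84, 0.46, 0.08, 0, 0, 0.99, 45, -0.8, 0.53, 0.07, 0, 0, 0.98, 45, -0.75, 0.59, 0.08, -0.01, 0.01, 0.99, 45, -0.69, 0.66, 0.07, 0, 0.01, 0.98, 45
yellow top [ 0.4377 -0.3231  0.2632] 15.1 38 410
yellow side [ 0.4403 -0.3208  0.2853] 16.3 41 623
yellow both [ 0.4388 -0.3227  0.2745  0.0018] 15.7 86 1033
```

View pics/s9b.png

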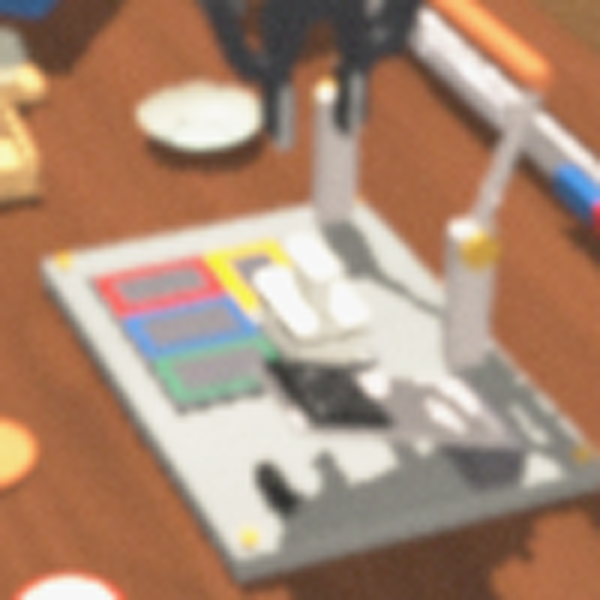

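Case white sits on its rectangle. Next yellow.

Call:
play_rows --moves '[-0.86, -0.41, 0.07, 0, 0, 0.98, 45, -0.9, -0.34, 0.07, 0, 0, 0.98, 45, -0.92, -0.26, 0.07, 0, 0, 0.98, 45, -0.94, -0.18, 0.07, 0, 0, 0.99, 45, -0.95, -0.1, 0.07, 0, 0, 0.98, 45]'

```text
t: 19.33
ee_pos: [0.5584, -0.0627, 0.1621]
tcp_rot: [0.84, 0.543, -0.0, -0.001]
wrist_force: [1.3, -0.4, 0.2]
width: 0.045
```

Call:
play_rows --moves '[-0.96, -0.01, 0.07, 0, 0, 0.99, 45, -0.95, 0.07, 0.07, 0, 0, 0.98, 45, -0.94, 0.15, 0.07, 0, 0, 0.99, 45, -0.93, 0.23, 0.07, 0, 0, 0.98, 45, -0.91, 0.31, 0.08, 0, 0, 0.99, 45]'

```text
t: 19.75
ee_pos: [0.4985, -0.1929, 0.1513]
tcp_rot: [0.936, 0.352, -0.0, -0.001]
wrist_force: [1.0, -0.2, 0.4]
width: 0.0449
```

Call:
play_rows --moves '[-0.87, 0.39, 0.07, 0, 0, 0.98, 45, -0.84, 0.46, 0.08, 0, 0, 0.99, 45, -0.8, 0.53, 0.07, 0, 0, 0.98, 45, -0.75, 0.59, 0.08, 0, 0, 0.99, 45, -0.69, 0.66, 0.07, 0, 0, 0.98, 45]'

```text
t: 20.17
ee_pos: [0.4383, -0.3231, 0.14]
tcp_rot: [0.99, 0.144, -0.0, -0.001]
wrist_force: [1.1, 0.2, -0.0]
width: 0.0452
```

```bash
python3 p.py -k -w 45 .4385 -.3225 .061 16.2;  python3 sp.py 10 .4385 -.3225 .04 50
```

```text
t 20.47 pos [ 0.4398 -0.321   0.1403] psi 16.9 F [ 1.1 -0.1  0.1] w 45.0
3 rows
-0.02, 0.01, 0.88, -0.01, 0, 0.05, 45, -0.02, 0.01, 0.88, -0.01, 0, 0.05, 45, -0.02, 0.02, 0.88, 0, 0, 0.05, 45
```

View pics/s10b.png

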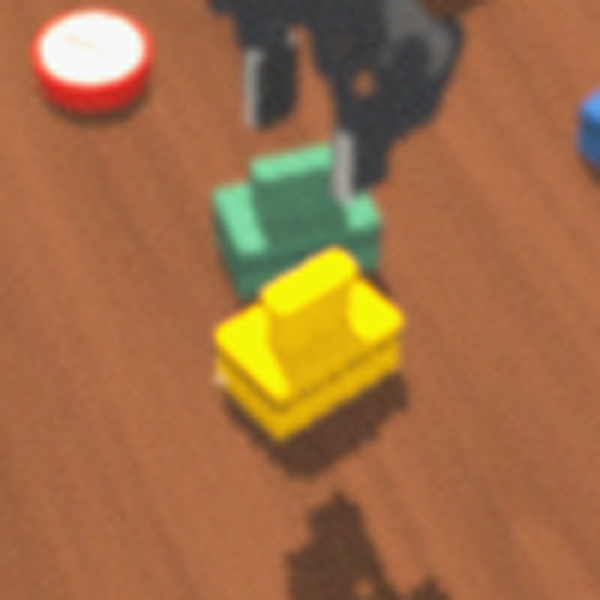

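Call:
play_rows --moves '[-0.02, 0.01, 0.88, 0, 0, 0.05, 45, -0.02, 0.02, 0.88, 0, 0, 0.05, 45, -0.02, 0.02, 0.88, 0, 0, 0.05, 45, 0, 0, 0, 0, 0, 0, 45, 0, 0, 0, 0, 0, 0, 45]'

```text
t: 20.93
ee_pos: [0.4378, -0.3227, 0.0607]
tcp_rot: [0.99, 0.141, -0.001, -0.002]
wrist_force: [-0.6, 0.2, 0.1]
width: 0.0445
```

Call:
play_rows --moves '[0, 0, 0, 0, 0, 0, 5, 0, 0, 0, 0, 0, 0, 5, 0, 0, 0, 0, 0, 0, 5, 0, 0, 0, 0, 0, 0, 5, 0, 0, 0, 0, 0, 0, 5]'

```text
t: 21.35
ee_pos: [0.4388, -0.3242, 0.0628]
tcp_rot: [0.99, 0.14, 0.001, 0.0]
wrist_force: [0.3, 1.9, 6.9]
width: 0.0121
```

```bash
python3 p.py -k -w 5 .4385 -.3225 .18 16.2
```

```text
t 21.65 pos [ 0.4388 -0.3242  0.0628] psi 16.1 F [-0.3  2.3  8.2] w 12.1
5 rows
0, -0.01, -0.78, 0, 0, -0.01, 5, 0, -0.01, -0.78, 0, -0.01, 0, 5, 0, -0.01, -0.78, 0, 0, -0.01, 5, 0.01, -0.01, -0.78, 0, -0.01, 0, 5, 0, -0.01, -0.79, 0.01, 0, -0.01, 5
```

Call:
play_rows --moves '[0, 0, -0.6, 0, 0, 0, 5, 0, 0, -0.9, 0, 0, 0, 5, 0, 0, -0.9, 0, 0, 0, 5, 0, 0, -0.9, 0, 0, 0, 5, 0, 0, -0.9, 0, 0, 0, 5]'

```text
t: 22.07
ee_pos: [0.4376, -0.324, 0.1893]
tcp_rot: [0.99, 0.14, 0.0, -0.0]
wrist_force: [0.8, 0.6, -1.7]
width: 0.0122
```

```bash
python3 p.py -k -w 5 .6195 .1419 .18 90.6
```

```text
t 22.37 pos [ 0.4373 -0.3237  0.1866] psi 16.1 F [-0.2  0.8 -1.7] w 12.0
18 rows
0.56, -0.74, 0.01, 0, 0, -0.83, 5, 0.61, -0.69, 0.01, 0, 0, -0.83, 5, 0.66, -0.65, 0.01, 0, 0, -0.83, 5, 0.71, -0.6, 0.01, 0, 0, -0.83, 5, 0.75, -0.54, 0.01, 0, 0, -0.83, 5
0.79, -0.49, 0.01, 0, 0, -0.83, 5, 0.82, -0.43, 0.01, 0, 0, -0.83, 5, 0.85, -0.37, 0.02, 0, 0, -0.83, 5, 0.87, -0.31, 0.01, 0, 0, -0.83, 5, 0.89, -0.24, 0.02, 0, 0, -0.83, 5
0.91, -0.18, 0.01, 0, 0, -0.83, 5, 0.92, -0.11, 0.02, 0, 0, -0.83, 5, 0.92, -0.04, 0.01, 0, 0, -0.82, 5, 0.93, 0.02, 0.02, 0, 0, -0.83, 5, 0.92, 0.09, 0.01, 0, 0, -0.82, 5
0.91, 0.16, 0.02, -0.01, -0.01, -0.83, 5, 0.9, 0.22, 0.01, 0, 0, -0.82, 5, 0.88, 0.29, 0.02, -0.01, -0.01, -0.83, 5
```

Call:
play_rows --moves '[0.56, -0.74, 0.01, 0, 0, -0.83, 5, 0.61, -0.69, 0.01, 0, 0, -0.83, 5, 0.66, -0.65, 0.01, 0, 0, -0.83, 5, 0.71, -0.6, 0.01, 0, 0, -0.83, 5, 0.75, -0.54, 0.01, 0, 0, -0.83, 5]'

```text
t: 22.78
ee_pos: [0.4878, -0.1932, 0.1846]
tcp_rot: [0.948, 0.317, -0.001, -0.001]
wrist_force: [-0.1, 0.4, -2.1]
width: 0.0122
```

Call:
play_rows --moves '[0.79, -0.49, 0.01, 0, 0, -0.83, 5, 0.82, -0.43, 0.01, 0, 0, -0.83, 5, 0.85, -0.37, 0.02, 0, 0, -0.83, 5, 0.87, -0.31, 0.01, 0, 0, -0.83, 5, 0.89, -0.24, 0.02, 0, 0, -0.83, 5]'

```text
t: 23.2
ee_pos: [0.5384, -0.064, 0.1826]
tcp_rot: [0.876, 0.483, -0.001, -0.001]
wrist_force: [0.0, -0.1, -1.3]
width: 0.0123
```

Call:
play_rows --moves '[0.91, -0.18, 0.01, 0, 0, -0.83, 5, 0.92, -0.11, 0.02, 0, 0, -0.83, 5, 0.92, -0.04, 0.01, 0, 0, -0.83, 5, 0.93, 0.02, 0.02, 0, 0, -0.83, 5, 0.92, 0.09, 0.01, 0, 0, -0.83, 5]'

```text
t: 23.62
ee_pos: [0.589, 0.0651, 0.1804]
tcp_rot: [0.774, 0.633, -0.001, -0.001]
wrist_force: [0.9, -0.0, -2.0]
width: 0.0127
```

Call:
play_rows --moves '[0.91, 0.16, 0.02, 0, 0, -0.83, 5, 0.9, 0.22, 0.01, 0, 0, -0.83, 5, 0.88, 0.29, 0.02, 0, 0, -0.83, 5]'

```text
t: 23.87
ee_pos: [0.6197, 0.1425, 0.1788]
tcp_rot: [0.701, 0.713, -0.001, -0.001]
wrist_force: [0.5, -1.3, -2.9]
width: 0.0122
```

```bash
python3 p.py -k -w 5 .6195 .1419 .12 90.6
```

```text
t 24.17 pos [0.6194 0.1401 0.1793] psi 90.7 F [ 0.6  0.5 -1.5] w 12.3
3 rows
0.02, 0, 0.66, -0.01, 0, 0, 5, 0.02, 0, 0.66, -0.01, 0, 0.01, 5, 0.02, 0.01, 0.66, -0.01, 0, 0, 5
```

Call:
play_rows --moves '[0.02, 0, 0.8, 0, 0, 0, 5, 0.02, 0, 0.8, 0, 0, 0, 5, 0.02, 0, 0.8, 0, 0, 0, 5, 0, 0, 0.6, 0, 0, 0, 5, 0, 0, 0, 0, 0, 0, 5]'

```text
t: 24.58
ee_pos: [0.6176, 0.141, 0.0867]
tcp_rot: [0.703, 0.711, -0.003, -0.002]
wrist_force: [-1.1, -0.8, -1.9]
width: 0.0124
```

```bash
python3 p.py -k -w 5 .6195 .1419 .0825 90.6; python3 sp.py 11 .62 .14 .05 50
```

```text
t 24.88 pos [0.6209 0.1433 0.0921] psi 90.7 F [-0.3  0.1 -1.6] w 12.1
1 rows
-0.05, -0.05, 0.32, 0.03, -0.02, 0.02, 5
```

View pics/s11b.png

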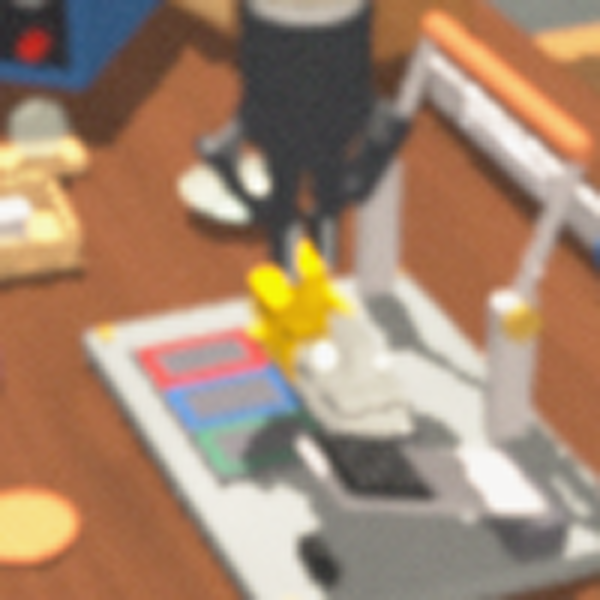

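Call:
play_rows --moves '[-0.05, -0.05, 0.2, 0.03, -0.02, 0, 5, 0, 0, 0, 0, 0, 0, 5, 0, 0, 0.08, 0, 0, 0, 5, 0, 0, 0, 0, 0, 0, 5, 0, 0, 0, 0, 0, 0, 5]'

```text
t: 25.35
ee_pos: [0.6184, 0.1415, 0.083]
tcp_rot: [0.703, 0.712, -0.001, -0.0]
wrist_force: [-4.4, -2.7, 8.4]
width: 0.0122
```

```bash
python3 p.py -k -w 5 .6195 .1419 .0825 90.6
```

```text
t 25.65 pos [0.6184 0.1415 0.083 ] psi 90.7 F [-4.2 -2.3  7.7] w 12.2
1 rows
0.01, 0.04, 0.02, -0.03, 0.02, 0.03, 5
```

Contact made; release.

Call:
play_rows --moves '[0, 0, 0, 0, 0, 0, 32, 0, 0, 0, 0, 0, 0, 32, 0, 0, 0, 0, 0, 0, 32, 0, 0, -0.3, 0, 0, 0, 32, 0, 0, -0.6, 0, 0, 0, 32]'

```text
t: 26.07
ee_pos: [0.6175, 0.1415, 0.1079]
tcp_rot: [0.702, 0.712, -0.003, -0.002]
wrist_force: [0.8, 0.2, 0.2]
width: 0.0317
```

Call:
play_rows --moves '[0, 0, -0.8, 0, 0, 0, 32, 0, 0, -0.9, 0, 0, 0, 32, 0, 0, -0.5, 0, 0, 0, 32]'

```text
t: 26.32
ee_pos: [0.6197, 0.1425, 0.1786]
tcp_rot: [0.702, 0.712, 0.0, -0.0]
wrist_force: [0.1, 0.6, 0.8]
width: 0.0318
```

```bash
python3 p.py -k -w 45 .4313 -.2345 .15 -4;  python3 sp.py 12 .62 .1 .04 50; python3 m5.py green
```

```text
t 26.62 pos [0.6182 0.1416 0.1743] psi 90.8 F [ 0.4 -0.5 -0.2] w 32.0
19 rows
-0.66, -0.34, 0.04, 0, 0, 1, 45, -0.68, -0.28, 0.05, 0, 0, 1, 45, -0.7, -0.22, 0.04, 0, 0, 1, 45, -0.72, -0.15, 0.05, 0, 0, 1, 45, -0.73, -0.09, 0.04, 0, 0, 1, 45
-0.74, -0.03, 0.05, 0, 0, 1, 45, -0.74, 0.04, 0.04, 0, 0, 1, 45, -0.73, 0.1, 0.05, 0, 0, 1, 45, -0.72, 0.16, 0.04, 0, 0, 1, 45, -0.7, 0.23, 0.05, 0, 0.01, 1, 45
-0.68, 0.29, 0.04, 0, 0, 0.99, 45, -0.65, 0.34, 0.04, 0, 0.01, 1, 45, -0.62, 0.4, 0.04, 0, 0, 0.99, 45, -0.58, 0.45, 0.05, 0, 0.01, 1, 45, -0.54, 0.5, 0.04, 0, 0, 0.99, 45
-0.5, 0.54, 0.05, 0, 0.01, 1, 45, -0.45, 0.58, 0.04, 0, 0, 0.99, 45, -0.39, 0.62, 0.05, 0, 0.01, 1, 45, -0.34, 0.66, 0.04, 0, 0, 0.99, 45
green top [ 0.46   -0.2558 -0.049 ] -2.8 39 386
green side [ 0.4617 -0.2567 -0.1864] -10.7 63 492
green both [ 0.4601 -0.256  -0.0615 -0.0007] -3.5 106 878
```

View pics/s12b.png

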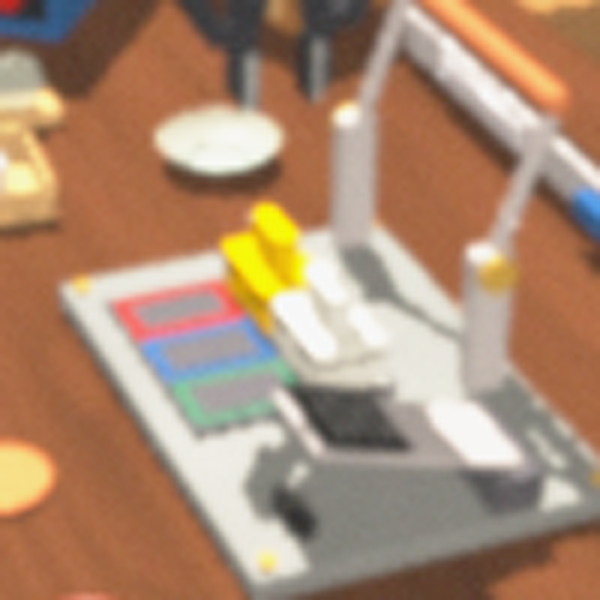

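Call:
play_rows --moves '[-0.66, -0.34, 0.04, 0, 0, 1, 45, -0.68, -0.28, 0.05, 0, 0, 1, 45, -0.7, -0.22, 0.04, 0, 0, 1, 45, -0.72, -0.15, 0.05, 0, 0, 1, 45, -0.73, -0.09, 0.04, 0, 0, 1, 45]'

```text
t: 27.18
ee_pos: [0.5688, 0.0421, 0.1681]
tcp_rot: [0.841, 0.541, -0.002, -0.001]
wrist_force: [0.4, 0.1, -1.2]
width: 0.0449
```

Call:
play_rows --moves '[-0.74, -0.03, 0.05, 0, 0, 1, 45, -0.74, 0.04, 0.04, 0, 0, 1, 45, -0.73, 0.1, 0.05, 0, 0, 1, 45, -0.72, 0.16, 0.04, 0, 0, 1, 45, -0.7, 0.23, 0.05, 0, 0, 1, 45]'

```text
t: 27.6
ee_pos: [0.5196, -0.0571, 0.1617]
tcp_rot: [0.938, 0.346, -0.002, -0.0]
wrist_force: [-1.0, -0.2, -0.4]
width: 0.0449
```

```bash
sed -i "s/'green':(.4303,-.2346,-.07,0)/'green':(.460,-.256,-.06,0)/" m5.py; python3 m5.py green blue; python3 p.py -k -w 45 .4605 -.256 .15 -4; python3 look.py 13
```

```text
green top [ 0.4755 -0.2579  0.0122] 0.7 362 61
green side [ 0.4613 -0.2569 -0.2084] -11.9 54 501
green both [ 0.4628 -0.2549 -0.1468 -0.0015] -8.4 421 562
blue top [ 0.647  -0.2519  0.4208] 24.1 76 347
blue side [ 0.6476 -0.2499  0.4549] 26.1 42 416
blue both [ 0.6465 -0.2509  0.4546  0.001 ] 26.0 120 763
t 28.00 pos [ 0.5208 -0.0552  0.162 ] psi 40.9 F [ 0.4 -0.4 -0.4] w 44.8
9 rows
-0.66, 0.42, 0.05, 0, 0, 1, 45, -0.62, 0.47, 0.04, 0, 0, 1, 45, -0.57, 0.52, 0.05, 0, 0, 1, 45, -0.52, 0.57, 0.04, 0, 0.01, 1, 45, -0.47, 0.62, 0.04, 0, 0, 1, 45
-0.42, 0.65, 0.05, 0, 0.01, 0.99, 45, -0.36, 0.69, 0.04, 0, 0, 1, 45, -0.3, 0.72, 0.05, 0, 0.01, 0.99, 45, -0.24, 0.74, 0.04, 0, 0, 1, 45
```

View pics/top13b.png

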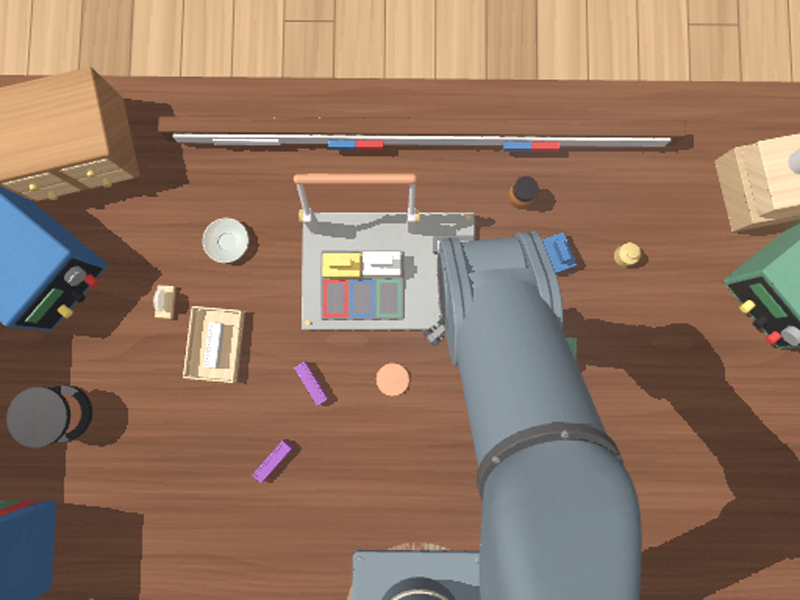

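Call:
play_rows --moves '[-0.66, 0.42, 0.05, 0, 0, 1, 45, -0.62, 0.47, 0.05, 0, 0, 1, 45, -0.57, 0.52, 0.05, 0, 0, 1, 45, -0.52, 0.57, 0.05, 0, 0, 1, 45, -0.47, 0.62, 0.05, 0, 0, 1, 45]'

```text
t: 28.52
ee_pos: [0.4867, -0.1683, 0.1548]
tcp_rot: [0.991, 0.136, -0.001, 0.0]
wrist_force: [0.6, -0.9, 0.7]
width: 0.0452
```

Call:
play_rows --moves '[-0.42, 0.65, 0.05, 0, 0, 1, 45, -0.36, 0.69, 0.05, 0, 0, 1, 45, -0.3, 0.72, 0.05, 0, 0, 1, 45, -0.24, 0.74, 0.05, 0, 0, 1, 45, 0, 0, 0.5, 0, 0, 0.4, 45]'

```text
t: 28.93
ee_pos: [0.459, -0.2624, 0.1357]
tcp_rot: [0.998, -0.059, 0.0, 0.003]
wrist_force: [0.4, -0.7, -0.2]
width: 0.0451
```

```bash
python3 p.py -k -w 45 .4605 -.256 .061 -6; python3 sp.py 14 .46 -.256 .05 50
```

```text
t 29.23 pos [ 0.4602 -0.2561  0.1343] psi -6.1 F [0.3 0.3 0.3] w 44.6
3 rows
0.01, 0, 0.81, 0, 0.01, 0, 45, 0, 0, 0.82, 0, 0.01, -0.01, 45, 0, -0.01, 0.81, 0.01, 0, 0, 45
```

View pics/s14b.png

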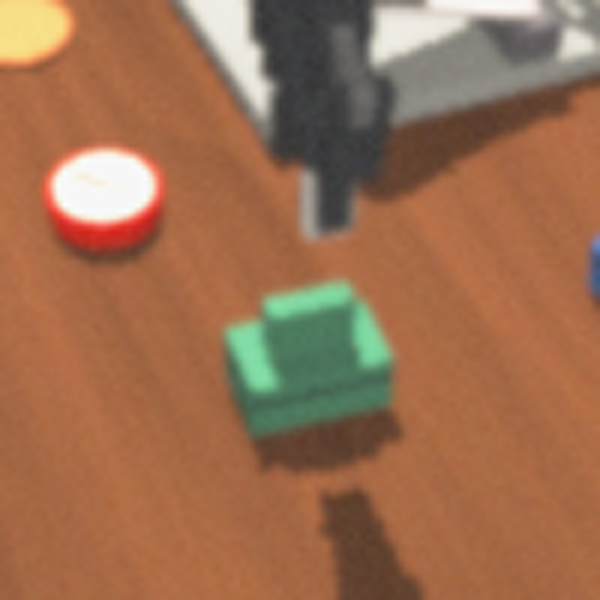

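Call:
play_rows --moves '[0, 0, 0.82, 0, 0, 0, 45, 0, 0, 0.82, 0, 0, 0, 45, 0, 0, 0.81, 0, 0, 0, 45, 0, 0, 0, 0, 0, 0, 45, 0, 0, 0, 0, 0, 0, 45]'

```text
t: 29.7
ee_pos: [0.4591, -0.2564, 0.0603]
tcp_rot: [0.999, -0.054, -0.002, 0.0]
wrist_force: [-0.8, -1.1, -0.3]
width: 0.045
```

Call:
play_rows --moves '[0, 0, 0, 0, 0, 0, 5, 0, 0, 0, 0, 0, 0, 5, 0, 0, 0, 0, 0, 0, 5, 0, 0, 0, 0, 0, 0, 5, 0, 0, 0, 0, 0, 0, 5]'

```text
t: 30.12
ee_pos: [0.4602, -0.2573, 0.0618]
tcp_rot: [0.999, -0.054, -0.0, 0.001]
wrist_force: [-0.9, 2.9, 8.3]
width: 0.0126
```

```bash
python3 p.py -k -w 5 .46 -.256 .18 -6
```

```text
t 30.42 pos [ 0.4601 -0.2573  0.0618] psi -6.2 F [0.1 1.6 8.4] w 12.1
5 rows
0, -0.01, -0.79, 0, 0, -0.01, 5, 0, -0.01, -0.79, 0, 0, -0.01, 5, 0, -0.01, -0.79, 0.01, 0, -0.01, 5, -0.01, 0, -0.79, 0, 0, -0.01, 5, 0, -0.01, -0.78, 0.01, 0, -0.01, 5
```

Call:
play_rows --moves '[0, 0, -0.6, 0, 0, 0, 5, 0, 0, -0.9, 0, 0, 0, 5, 0, 0, -0.9, 0, 0, 0, 5, 0, 0, -0.9, 0, 0, 0, 5, 0, 0, -0.7, 0, 0, 0, 5]'

```text
t: 30.83
ee_pos: [0.4597, -0.2572, 0.183]
tcp_rot: [0.999, -0.055, -0.0, 0.001]
wrist_force: [0.2, -0.3, -1.8]
width: 0.0122
```

```bash
python3 p.py -k -w 5 .5602 .0572 .175 0.6
```

```text
t 31.13 pos [ 0.4589 -0.2566  0.1795] psi -6.2 F [ 0.1  0.5 -2.2] w 12.1
12 rows
0.19, -0.9, 0.01, 0, 0, -0.11, 5, 0.19, -0.9, 0.01, 0, 0, -0.11, 5, 0.2, -0.89, 0.01, 0, 0, -0.11, 5, 0.21, -0.89, 0.01, 0, 0.01, -0.12, 5, 0.22, -0.89, 0.01, 0, 0, -0.11, 5
0.23, -0.89, 0.01, 0, 0.01, -0.12, 5, 0.24, -0.88, 0.01, 0, 0, -0.11, 5, 0.25, -0.88, 0.01, 0, 0.01, -0.12, 5, 0.25, -0.88, 0.01, 0, 0, -0.11, 5, 0.26, -0.88, 0.02, 0, 0.01, -0.12, 5
0.28, -0.87, 0.01, 0, 0, -0.11, 5, 0.28, -0.87, 0.02, 0, 0.01, -0.12, 5
```

Call:
play_rows --moves '[0.19, -0.9, 0.01, 0, 0, -0.11, 5, 0.19, -0.9, 0.01, 0, 0, -0.11, 5, 0.2, -0.89, 0.01, 0, 0, -0.11, 5, 0.21, -0.89, 0.01, 0, 0, -0.12, 5, 0.22, -0.89, 0.01, 0, 0, -0.11, 5]'

```text
t: 31.55
ee_pos: [0.5012, -0.1248, 0.1773]
tcp_rot: [1.0, -0.03, -0.003, 0.0]
wrist_force: [-0.4, -1.1, -1.5]
width: 0.0124
```

Call:
play_rows --moves '[0.23, -0.89, 0.01, 0, 0, -0.12, 5, 0.24, -0.88, 0.01, 0, 0, -0.11, 5, 0.25, -0.88, 0.01, 0, 0, -0.12, 5, 0.25, -0.88, 0.01, 0, 0, -0.11, 5, 0.26, -0.88, 0.01, 0, 0, -0.12, 5]'

```text
t: 31.97
ee_pos: [0.5434, 0.0059, 0.1755]
tcp_rot: [1.0, -0.004, -0.003, 0.001]
wrist_force: [0.6, -0.0, -1.6]
width: 0.0124
```

Call:
play_rows --moves '[0.28, -0.87, 0.01, 0, 0, -0.11, 5, 0.28, -0.87, 0.02, 0, 0, -0.12, 5, 0, 0, 0.5, 0, 0, 0, 5]'

```text
t: 32.22
ee_pos: [0.563, 0.0639, 0.1613]
tcp_rot: [1.0, 0.009, 0.0, -0.002]
wrist_force: [0.6, 2.2, -1.9]
width: 0.0123
```

```bash
python3 p.py -k -w 5 .5602 .0572 .09 0.6
```

```text
t 32.52 pos [0.5607 0.0555 0.1609] psi 0.5 F [-0.5  0.6 -1.8] w 12.2
3 rows
0, -0.02, 0.79, 0.01, 0.01, -0.01, 5, 0, -0.02, 0.79, 0, 0.01, 0, 5, -0.01, -0.02, 0.78, 0.01, 0.02, -0.01, 5
```

Call:
play_rows --moves '[0, -0.02, 0.79, 0.01, 0.01, 0, 5, 0, -0.02, 0.79, 0, 0.01, 0, 5, 0, -0.02, 0.7, 0, 0, 0, 5, 0, 0, 0, 0, 0, 0, 5, 0, 0, 0, 0, 0, 0, 5]'

```text
t: 32.93
ee_pos: [0.5603, 0.0576, 0.0925]
tcp_rot: [1.0, 0.005, -0.001, 0.0]
wrist_force: [0.3, -0.7, -1.5]
width: 0.0125
```

```bash
python3 p.py -k -w 5 .5602 .0572 .0815 0.6; python3 sp.py 15 .56 .06 .05 50
```

```text
t 33.23 pos [0.5614 0.0584 0.0938] psi 0.6 F [ 0.8  0.2 -1.8] w 12.3
1 rows
-0.04, 0.04, 0.41, 0, -0.01, 0, 5
```

View pics/s15b.png

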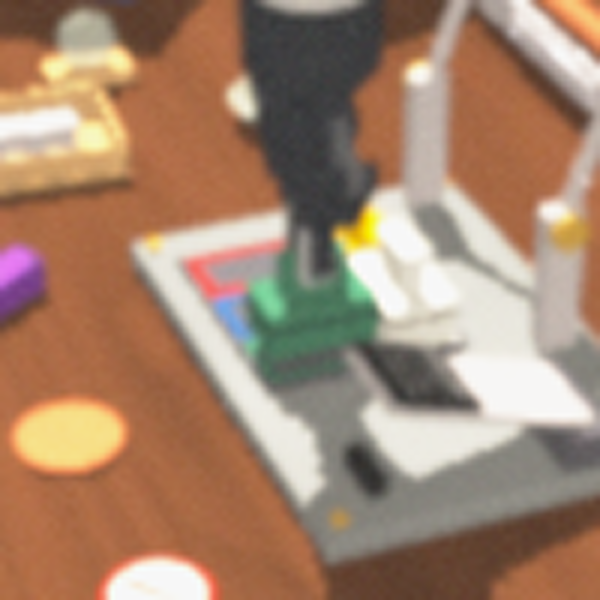

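Call:
play_rows --moves '[-0.04, 0.04, 0.25, 0, 0, 0, 5, 0, 0, 0.05, 0, 0, 0, 5, 0, 0, 0.06, 0, 0, 0, 5, 0, 0, 0, 0, 0, 0, 5, 0, 0, 0, 0, 0, 0, 5]'

```text
t: 33.7
ee_pos: [0.5591, 0.0572, 0.0819]
tcp_rot: [1.0, 0.005, -0.001, 0.0]
wrist_force: [-3.1, 0.4, 4.4]
width: 0.0119
```

```bash
python3 p.py -k -w 5 .5602 .0572 .0815 0.6
```

```text
t 34.00 pos [0.5591 0.0572 0.0819] psi 0.6 F [-3.5 -0.3  5.3] w 12.2
1 rows
0.04, 0, 0.01, 0, 0.02, 0, 5
```

Call:
play_rows --moves '[0, 0, 0, 0, 0, 0, 32, 0, 0, 0, 0, 0, 0, 32, 0, 0, 0, 0, 0, 0, 32, 0, 0, -0.3, 0, 0, 0, 32, 0, 0, -0.6, 0, 0, 0, 32]'

```text
t: 34.42
ee_pos: [0.5585, 0.0571, 0.1078]
tcp_rot: [1.0, 0.005, -0.002, 0.0]
wrist_force: [1.1, 0.2, -0.3]
width: 0.0322
```

Call:
play_rows --moves '[0, 0, -0.8, 0, 0, 0, 32, 0, 0, -0.9, 0, 0, 0, 32, 0, 0, -0.3, 0, 0, 0, 32]'

```text
t: 34.67
ee_pos: [0.5612, 0.0573, 0.1728]
tcp_rot: [1.0, 0.005, 0.002, -0.0]
wrist_force: [0.2, 0.2, -0.2]
width: 0.0323
```

```bash
python3 p.py -k -w 45 .6467 -.25 .15 24.7; python3 m5.py blue;  python3 sp.py 16 .58 .08 .04 50
```

```text
t 34.97 pos [0.559  0.0572 0.1677] psi 0.6 F [-0.2 -0.2 -0.3] w 32.3
12 rows
0.23, 0.86, 0.05, 0, 0, -0.4, 45, 0.21, 0.86, 0.05, 0, 0, -0.4, 45, 0.17, 0.87, 0.05, 0, 0, -0.4, 45, 0.14, 0.88, 0.05, 0, 0, -0.4, 45, 0.11, 0.88, 0.05, 0, 0, -0.4, 45
0.08, 0.88, 0.05, 0, 0, -0.4, 45, 0.05, 0.89, 0.05, 0, 0.01, -0.4, 45, 0.02, 0.89, 0.05, 0, 0, -0.4, 45, -0.01, 0.89, 0.05, 0, 0.01, -0.4, 45, -0.04, 0.88, 0.05, 0, 0, -0.41, 45
-0.07, 0.88, 0.04, 0, 0.01, -0.4, 45, -0.09, 0.89, 0.05, -0.01, 0, -0.41, 45
blue top [ 0.6462 -0.2499  0.3736] 21.4 41 382
blue side [ 0.6478 -0.2501  0.4606] 26.4 41 415
blue both [ 0.6467 -0.2504  0.4202 -0.0007] 24.1 88 797
```

View pics/s16b.png

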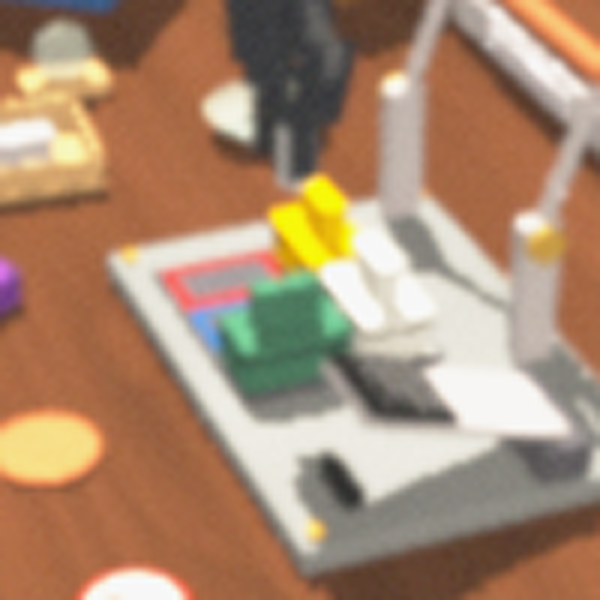

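Call:
play_rows --moves '[0.23, 0.86, 0.05, 0, 0, -0.4, 45, 0.21, 0.86, 0.05, 0, 0, -0.4, 45, 0.17, 0.87, 0.05, 0, 0, -0.4, 45, 0.14, 0.88, 0.05, 0, 0, -0.4, 45, 0.11, 0.88, 0.05, 0, 0, -0.4, 45]'

```text
t: 35.53
ee_pos: [0.5959, -0.0721, 0.1605]
tcp_rot: [0.996, 0.093, -0.001, -0.0]
wrist_force: [0.8, -0.4, -0.7]
width: 0.0448
```

Call:
play_rows --moves '[0.08, 0.88, 0.05, 0, 0, -0.4, 45, 0.05, 0.89, 0.05, 0, 0, -0.4, 45, 0.02, 0.89, 0.05, 0, 0, -0.4, 45, -0.01, 0.89, 0.05, 0, 0, -0.4, 45, -0.04, 0.88, 0.05, 0, 0, -0.4, 45]'

```text
t: 35.95
ee_pos: [0.6322, -0.2003, 0.1528]
tcp_rot: [0.984, 0.18, -0.001, -0.0]
wrist_force: [0.3, 0.1, -0.3]
width: 0.0453
```

Call:
play_rows --moves '[-0.07, 0.88, 0.05, 0, 0, -0.4, 45, -0.09, 0.89, 0.05, 0, 0, -0.4, 45, 0, 0, 0.5, 0, 0, 0, 45]'

```text
t: 36.2
ee_pos: [0.6483, -0.258, 0.1368]
tcp_rot: [0.977, 0.211, 0.001, 0.003]
wrist_force: [-0.4, 0.0, 0.7]
width: 0.0454
```

```bash
python3 p.py -k -w 45 .6467 -.25 .061 24.3; python3 sp.py 17 .646 -.25 .05 50
```

```text
t 36.50 pos [ 0.6477 -0.2486  0.1361] psi 24.7 F [-0.1  0.4 -0. ] w 45.1
3 rows
-0.02, 0.01, 0.83, 0, 0, 0.03, 45, -0.02, 0.01, 0.84, -0.01, 0, 0.02, 45, -0.01, 0.01, 0.83, 0, 0, 0.03, 45
```

View pics/s17b.png

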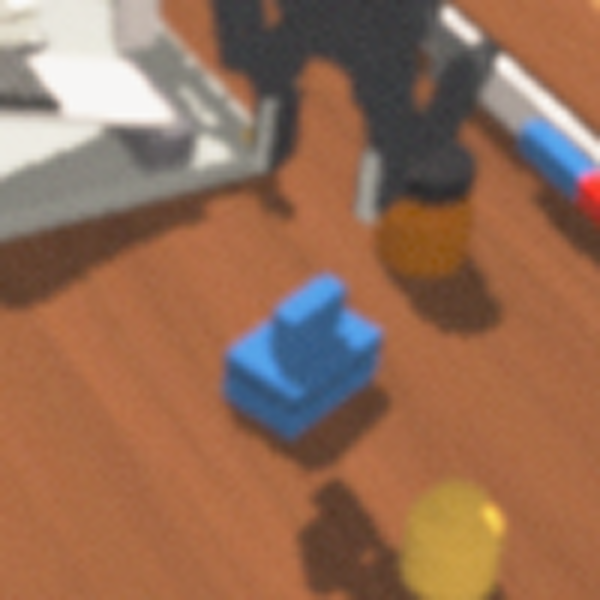

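Call:
play_rows --moves '[-0.02, 0.01, 0.83, 0, 0, 0.03, 45, -0.02, 0.01, 0.83, 0, 0, 0.02, 45, -0.01, 0.01, 0.83, 0, 0, 0.03, 45, 0, 0, 0, 0, 0, 0, 45, 0, 0, 0, 0, 0, 0, 45]'

```text
t: 36.97
ee_pos: [0.646, -0.2506, 0.0607]
tcp_rot: [0.978, 0.21, -0.001, -0.001]
wrist_force: [0.6, 0.4, 0.6]
width: 0.0449
```

Call:
play_rows --moves '[0, 0, 0, 0, 0, 0, 5, 0, 0, 0, 0, 0, 0, 5, 0, 0, 0, 0, 0, 0, 5, 0, 0, 0, 0, 0, 0, 5, 0, 0, 0, 0, 0, 0, 5]'

```text
t: 37.38
ee_pos: [0.6474, -0.2515, 0.063]
tcp_rot: [0.978, 0.21, 0.001, 0.0]
wrist_force: [-1.2, 1.1, 7.7]
width: 0.0124
```

```bash
python3 p.py -k -w 5 .6467 -.25 .18 24.3
```

```text
t 37.68 pos [ 0.6474 -0.2516  0.063 ] psi 24.2 F [-1.5  0.5  7.4] w 12.1
5 rows
0, -0.01, -0.78, 0, 0, 0, 5, 0, -0.01, -0.78, 0, 0, 0, 5, 0, -0.01, -0.78, 0.01, -0.01, -0.01, 5, 0, -0.01, -0.78, 0, 0, 0, 5, 0, -0.01, -0.78, 0.01, -0.01, -0.01, 5
```

Call:
play_rows --moves '[0, 0, -0.6, 0, 0, 0, 5, 0, 0, -0.9, 0, 0, 0, 5, 0, 0, -0.9, 0, 0, 0, 5, 0, 0, -0.9, 0, 0, 0, 5, 0, 0, -0.7, 0, 0, 0, 5]'

```text
t: 38.1
ee_pos: [0.6468, -0.2517, 0.1839]
tcp_rot: [0.978, 0.21, 0.0, 0.0]
wrist_force: [0.6, -0.5, -2.5]
width: 0.0124
```

```bash
python3 p.py -k -w 5 .5599 .1052 .175 0.6
```

```text
t 38.40 pos [ 0.6456 -0.2512  0.1795] psi 24.2 F [ 0.5  0.5 -1.9] w 11.9
13 rows
0.17, -0.92, 0.01, 0, 0, 0.36, 5, 0.15, -0.93, 0.01, 0, 0, 0.36, 5, 0.12, -0.93, 0.01, 0, 0, 0.36, 5, 0.09, -0.94, 0.01, 0, 0, 0.36, 5, 0.06, -0.94, 0.01, 0, 0, 0.36, 5
0.03, -0.94, 0.01, 0, 0, 0.37, 5, 0, -0.94, 0.02, 0, 0.01, 0.36, 5, -0.03, -0.94, 0.01, 0, 0, 0.37, 5, -0.07, -0.94, 0.02, 0, 0.01, 0.36, 5, -0.09, -0.93, 0.01, 0, 0, 0.37, 5
-0.13, -0.93, 0.02, 0, 0.01, 0.36, 5, -0.15, -0.93, 0.01, -0.01, 0, 0.37, 5, -0.18, -0.92, 0.02, 0, 0.01, 0.36, 5
```

Call:
play_rows --moves '[0.17, -0.92, 0.01, 0, 0, 0.36, 5, 0.15, -0.93, 0.01, 0, 0, 0.36, 5, 0.12, -0.93, 0.01, 0, 0, 0.36, 5, 0.09, -0.94, 0.01, 0, 0, 0.36, 5, 0.06, -0.94, 0.01, 0, 0, 0.36, 5]'

```text
t: 38.82
ee_pos: [0.6125, -0.113, 0.1779]
tcp_rot: [0.991, 0.131, -0.002, -0.0]
wrist_force: [0.1, 0.2, -2.5]
width: 0.0123
```

Call:
play_rows --moves '[0.03, -0.94, 0.01, 0, 0, 0.37, 5, 0, -0.94, 0.02, 0, 0, 0.36, 5, -0.03, -0.94, 0.01, 0, 0, 0.37, 5, -0.07, -0.94, 0.02, 0, 0, 0.36, 5, -0.09, -0.93, 0.01, 0, 0, 0.37, 5]'

```text
t: 39.23
ee_pos: [0.5796, 0.024, 0.176]
tcp_rot: [0.999, 0.052, -0.002, 0.0]
wrist_force: [0.7, 1.1, -3.1]
width: 0.012
```

Call:
play_rows --moves '[-0.13, -0.93, 0.02, 0, 0, 0.36, 5, -0.15, -0.93, 0.01, 0, 0, 0.37, 5, -0.18, -0.92, 0.02, 0, 0, 0.36, 5, 0, 0, 0.5, 0, 0, 0, 5]'

```text
t: 39.57
ee_pos: [0.56, 0.1126, 0.1615]
tcp_rot: [1.0, 0.008, -0.0, -0.002]
wrist_force: [0.5, 0.7, -2.8]
width: 0.0126
```

```bash
python3 p.py -k -w 5 .5599 .1052 .093 0.6
```

```text
t 39.87 pos [0.5612 0.1035 0.161 ] psi 0.5 F [ 1.4  0.8 -3.1] w 12.6
3 rows
-0.01, -0.02, 0.76, 0, 0, -0.01, 5, -0.01, -0.02, 0.75, 0, 0.01, 0, 5, -0.02, -0.02, 0.76, 0.01, 0, -0.01, 5
```

Call:
play_rows --moves '[-0.01, -0.02, 0.76, 0, 0, 0, 5, -0.01, -0.02, 0.76, 0, 0, 0, 5, -0.02, -0.02, 0.7, 0, 0, 0, 5, 0, 0, 0, 0, 0, 0, 5, 0, 0, 0, 0, 0, 0, 5]'

```text
t: 40.28
ee_pos: [0.5595, 0.1057, 0.0942]
tcp_rot: [1.0, 0.005, -0.001, 0.0]
wrist_force: [-0.4, -0.3, -1.8]
width: 0.0124
```

```bash
python3 p.py -k -w 5 .5597 .1052 .083 0.6; python3 sp.py 18 .56 .09 .05 50
```

```text
t 40.58 pos [0.5603 0.1067 0.0956] psi 0.6 F [-0.6 -0.7 -2.6] w 12.0
1 rows
-0.02, 0.05, 0.42, -0.01, -0.01, 0, 5
```

View pics/s18b.png

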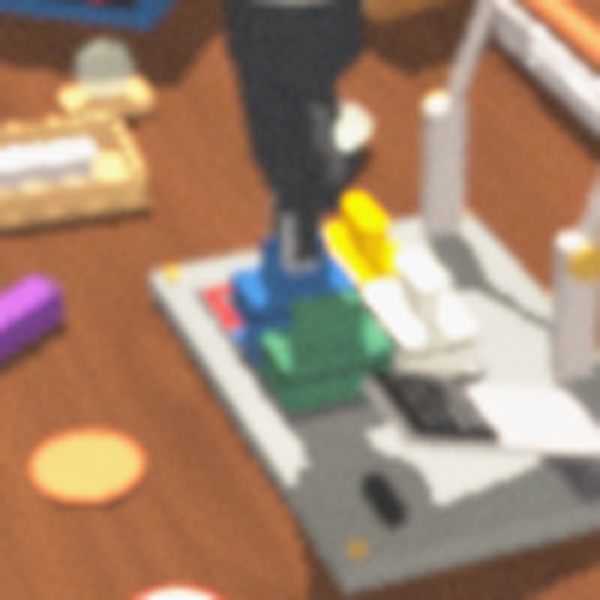

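Call:
play_rows --moves '[-0.02, 0.05, 0.27, 0, 0, 0, 5, 0, 0, 0.05, 0, 0, 0, 5, 0, 0, 0.06, 0, 0, 0, 5, 0, 0, 0, 0, 0, 0, 5, 0, 0, 0, 0, 0, 0, 5]'

```text
t: 41.05
ee_pos: [0.5586, 0.1051, 0.083]
tcp_rot: [1.0, 0.005, -0.001, 0.0]
wrist_force: [-2.8, 0.2, 3.6]
width: 0.012
```

```bash
python3 p.py -k -w 5 .5599 .1052 .083 0.6
```

```text
t 41.35 pos [0.5588 0.1052 0.083 ] psi 0.6 F [-4.2 -0.1  4.6] w 12.1
1 rows
0.04, 0, 0, 0, 0.02, 0, 5
```

Call:
play_rows --moves '[0, 0, 0, 0, 0, 0, 30, 0, 0, 0, 0, 0, 0, 30, 0, 0, 0, 0, 0, 0, 30, 0, 0, -0.3, 0, 0, 0, 30, 0, 0, -0.6, 0, 0, 0, 30]'

```text
t: 41.77
ee_pos: [0.5582, 0.105, 0.109]
tcp_rot: [1.0, 0.005, -0.002, 0.0]
wrist_force: [0.1, 0.4, 0.0]
width: 0.03
```

Call:
play_rows --moves '[0, 0, -0.8, 0, 0, 0, 30, 0, 0, -0.9, 0, 0, 0, 30, 0, 0, -0.4, 0, 0, 0, 10, 0, 0, 0, 0, 0, 0, 0]'

```text
t: 42.1
ee_pos: [0.561, 0.1055, 0.1768]
tcp_rot: [1.0, 0.005, 0.002, -0.001]
wrist_force: [1.8, 0.1, 0.5]
width: 0.0066
```

```bash
python3 - <<'E'
from h import *
c=env.camera('top')
for a,b in [(559,397),(505,355),(613,355),(505,440),(613,440)]:
    print(onz(c,(a+.5)/5-.5+180,(b+.5)/5-.5+105,.075).round(4))
E
python3 p.py -k -w 0 .56 -.06 .16 40;  python3 sp.py 19 .58 .08 .04 50
```

```text
[ 0.5729 -0.0587  0.075 ]
[ 0.5953 -0.0297  0.075 ]
[ 0.5959 -0.0876  0.075 ]
[ 0.5495 -0.0299  0.075 ]
[ 0.5501 -0.0876  0.075 ]
t 42.45 pos [0.5587 0.1051 0.1721] psi 0.6 F [-0.4  1.9  0.2] w 0.3
8 rows
0, 0.69, 0.05, 0, 0, -0.98, 0, -0.06, 0.68, 0.05, 0, 0, -0.99, 0, -0.12, 0.68, 0.05, 0, 0, -0.98, 0, -0.18, 0.66, 0.05, 0, 0.01, -0.99, 0, -0.23, 0.65, 0.05, 0, 0, -0.98, 0
-0.29, 0.63, 0.05, 0, 0.01, -0.99, 0, -0.34, 0.6, 0.05, 0, 0, -0.98, 0, -0.39, 0.56, 0.05, -0.01, 0.01, -0.99, 0
```

View pics/s19b.png

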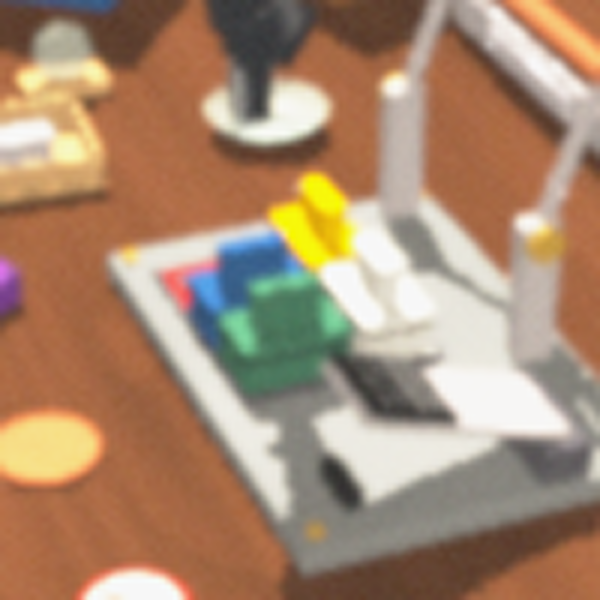

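```bash
python3 p.py -w 0 .572 -.066 .15 90
```

```text
t 42.50 pos [0.5588 0.1051 0.1722] psi 0.6 F [-0.9 -0.6  0.2] w -0.2
18 rows
0.02, 0.32, 0.04, 0, 0, -0.99, 0, -0.01, 0.32, 0.04, 0, 0, -0.99, 0, -0.03, 0.32, 0.04, 0, 0, -0.99, 0, -0.06, 0.31, 0.04, 0, 0, -0.99, 0, -0.09, 0.31, 0.04, 0, 0, -0.99, 0
-0.11, 0.3, 0.04, 0, 0, -0.99, 0, -0.14, 0.28, 0.04, 0, 0, -0.99, 0, -0.16, 0.27, 0.04, 0, 0, -1, 0, -0.19, 0.26, 0.04, 0, 0, -0.99, 0, -0.21, 0.24, 0.04, 0, 0, -1, 0
-0.23, 0.22, 0.04, 0, 0, -0.99, 0, -0.24, 0.2, 0.04, 0, 0, -1, 0, -0.26, 0.18, 0.04, 0, 0, -0.99, 0, -0.28, 0.16, 0.04, -0.01, 0, -1, 0, -0.29, 0.13, 0.05, 0, 0, -0.99, 0
-0.3, 0.1, 0.04, -0.01, 0, -1, 0, -0.3, 0.08, 0.05, 0, 0.01, -0.99, 0, -0.31, 0.05, 0.04, -0.01, 0, -1, 0
```

Call:
play_rows --moves '[0.02, 0.32, 0.04, 0, 0, -0.99, 0, -0.01, 0.32, 0.04, 0, 0, -0.99, 0, -0.03, 0.32, 0.04, 0, 0, -0.99, 0, -0.06, 0.31, 0.04, 0, 0, -0.99, 0, -0.09, 0.31, 0.04, 0, 0, -0.99, 0]'

```text
t: 42.92
ee_pos: [0.5627, 0.0569, 0.1664]
tcp_rot: [0.975, 0.222, -0.001, -0.0]
wrist_force: [-0.1, 0.1, -0.3]
width: -0.0002
```

Call:
play_rows --moves '[-0.11, 0.3, 0.04, 0, 0, -0.99, 0, -0.14, 0.28, 0.04, 0, 0, -0.99, 0, -0.16, 0.27, 0.04, 0, 0, -1, 0, -0.19, 0.26, 0.04, 0, 0, -0.99, 0, -0.21, 0.24, 0.04, 0, 0, -1, 0]'

```text
t: 43.33
ee_pos: [0.5662, 0.0093, 0.1604]
tcp_rot: [0.905, 0.426, -0.001, -0.0]
wrist_force: [0.2, -0.1, 0.1]
width: -0.0
```

Call:
play_rows --moves '[-0.23, 0.22, 0.04, 0, 0, -0.99, 0, -0.24, 0.2, 0.04, 0, 0, -1, 0, -0.26, 0.18, 0.04, 0, 0, -0.99, 0, -0.28, 0.16, 0.04, 0, 0, -1, 0, -0.29, 0.13, 0.05, 0, 0, -0.99, 0]'

```text
t: 43.75
ee_pos: [0.5701, -0.0381, 0.1541]
tcp_rot: [0.792, 0.611, -0.001, -0.001]
wrist_force: [-0.7, -0.8, 0.5]
width: 0.0
```

Call:
play_rows --moves '[-0.3, 0.1, 0.04, 0, 0, -1, 0, -0.3, 0.08, 0.05, 0, 0, -0.99, 0, -0.31, 0.05, 0.04, 0, 0, -1, 0]'

```text
t: 44.0
ee_pos: [0.5721, -0.0663, 0.1502]
tcp_rot: [0.706, 0.709, -0.001, -0.001]
wrist_force: [0.4, 0.3, 0.2]
width: -0.0001
```

```bash
python3 p.py -k -w 0 .572 -.066 .11 90; cat > m6.py <<'E'
from h import *
import m5
t=env.camera('top'); s=env.camera('side')
CH=(.5839,.1055,.0111)
PL=dict(blue=(-.024,0,0),green=(-.024,-.048,0),yellow=(.036,.036,np.pi/2),white=(.036,-.036,np.pi/2))
for n,(a,b,yw) in PL.items():
    w=place(np.array([[a,b,0]]),CH)[0]; p0=(w[0],w[1],CH[2]+yw)
    res=[]
    for c,r in ((t,17),(s,22)):
        u=proj(c,[w[0],w[1],.045])[0].astype(int); m=m5.cm(c['color'],n)
        if n=='white': H,S,V=m5.hs(c['color']); m=((S<40)&(V>170)).astype(np.uint8)
        m=blob(m,(u[0]-r,u[1]-r,u[0]+r,u[1]+r))
        if m is None: continue
        f=fit([(c,m)],CASE,p0,z=.02); d=f[0][:2]-w[:2]; res.append(('top' if c is t else 'side',(d*1e3).round(1),np.degrees(f[0][2]-p0[2]).round(1),round(f[1]),int(f[2])))
    print(n,res)
a=t['color'][135:220,190:275]; b=s['color'][150:235,215:300]
cv2.imwrite('pics/fin.png',cv2.resize(np.hstack([a,b]),None,fx=4.7,fy=4.7,interpolation=cv2.INTER_CUBIC))
E
python3 m6.py
```

```text
t 44.30 pos [ 0.5723 -0.0649  0.1508] psi 89.9 F [-0.6  0.2  0.3] w -0.1
2 rows
-0.02, 0, 0.68, -0.01, 0, -0.01, 0, -0.02, -0.01, 0.68, 0, -0.01, -0.01, 0
blue [('top', array([-2.9,  1. ]), np.float64(-0.5), 28, 369), ('side', array([-5.6, 18.5]), np.float64(63.5), 137, 137)]
green [('top', array([-2.3,  0.8]), np.float64(0.1), 37, 344), ('side', array([-0.4,  1.6]), np.float64(3.3), 44, 321)]
yellow [('top', array([-2.3,  0.2]), np.float64(-0.3), 35, 384), ('side', array([ 0.6, 22.5]), np.float64(-22.3), 124, 98)]
white [('top', array([27.4,  0.4]), np.float64(-4.8), 300, 705), ('side', array([ 21.6, -51. ]), np.float64(12.4), 245, 497)]
```

View pics/fin.png

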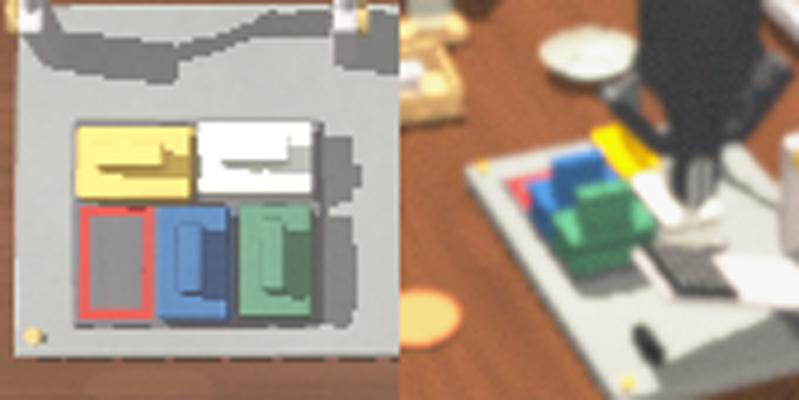

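```bash
python3 - <<'E'
from h import *
t=env.camera('top')
for (a,b) in [(198,123),(313,123),(198,193),(313,193),(75,126),(193,126),(75,200)]:
    w=onz(t,(a+.5)/4.7-.5+190,(b+.5)/4.7-.5+135,.048); d=w[:2]-np.array([.5839,.1055]); c,s=np.cos(.0111),np.sin(.0111); print((a,b),np.round([1e3*(c*d[0]+s*d[1]),1e3*(-s*d[0]+c*d[1])],1))
E
python3 p.py -w 0 .572 -.066 .112 90
```

```text
(198, 123) [55.4 -2.5]
(313, 123) [ 55.3 -70. ]
(198, 193) [13.9 -2.6]
(313, 193) [ 13.8 -69.9]
(75, 126) [53.7 69.8]
(193, 126) [53.6  0.5]
(75, 200) [ 9.9 69.3]
t 44.45 pos [ 0.5723 -0.065   0.1509] psi 90.0 F [ 0.4 -0.1 -0.2] w -0.1
2 rows
-0.02, 0, 0.65, 0, 0, 0, 0, -0.01, -0.01, 0.65, -0.01, 0, 0, 0
```

Call:
play_rows --moves '[-0.02, 0, 0.65, 0, 0, 0, 0, 0, 0, 0.6, 0, 0, 0, 0, 0, 0, 0, 0, 0, 0, 0, 0, 0, 0, 0, 0, 0, 0]'

```text
t: 44.78
ee_pos: [0.5717, -0.0659, 0.1129]
tcp_rot: [0.707, 0.707, -0.001, -0.001]
wrist_force: [-0.7, 0.2, 0.2]
width: -0.0
```

Call:
play_rows --moves '[0, 0, 0.1, 0, 0, 0, 0, 0, 0, 0.1, 0, 0, 0, 0, 0, 0, 0.1, 0, 0, 0, 0, 0, 0, 0, 0, 0, 0, 0, 0, 0, 0, 0, 0, 0, 0]'

```text
t: 45.2
ee_pos: [0.5722, -0.0664, 0.1044]
tcp_rot: [0.707, 0.707, -0.0, -0.0]
wrist_force: [0.3, -0.1, 1.4]
width: 0.0002
```

```bash
python3 sp.py 20 .57 -.06 .08 40
```

```text
(no output)
```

View pics/s20b.png

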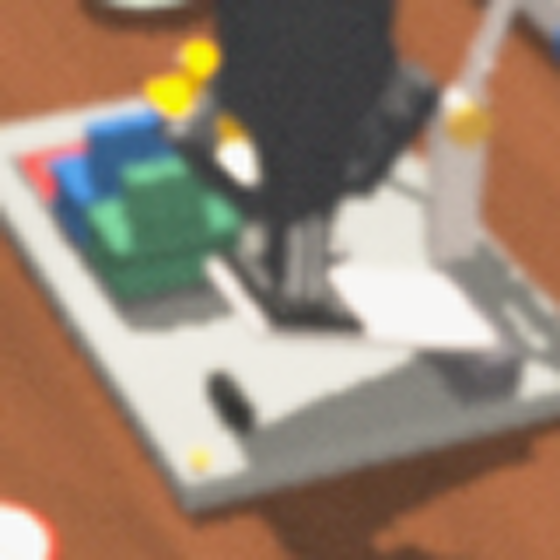

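Call:
play_rows --moves '[0, -0.02, 0.1, 0, 0, 0, 0, 0, -0.02, 0.1, 0, 0, 0, 0, 0, -0.02, 0.1, 0, 0, 0, 0, 0, -0.02, 0.1, 0, 0, 0, 0, 0, -0.02, 0.1, 0, 0, 0, 0]'

```text
t: 45.67
ee_pos: [0.5687, -0.0664, 0.0893]
tcp_rot: [0.707, 0.707, -0.001, -0.0]
wrist_force: [-2.9, 0.2, 5.7]
width: -0.0002
```

Call:
play_rows --moves '[0, -0.03, 0.1, 0, 0, 0, 0, 0, -0.03, 0.1, 0, 0, 0, 0, 0, -0.03, 0.1, 0, 0, 0, 0, 0, 0, 0, 0, 0, 0, 0]'

```text
t: 46.0
ee_pos: [0.5663, -0.0664, 0.0802]
tcp_rot: [0.707, 0.707, -0.0, -0.0]
wrist_force: [-2.0, -0.3, 6.9]
width: -0.0001
```

Call:
play_rows --moves '[0, -0.02, 0.08, 0, 0, 0, 0, 0, -0.01, 0.08, 0, 0, 0, 0, 0, 0, 0, 0, 0, 0, 0, 0, 0, 0, 0, 0, 0, 0]'

```text
t: 46.33
ee_pos: [0.5656, -0.0664, 0.0757]
tcp_rot: [0.707, 0.707, -0.0, -0.0]
wrist_force: [-1.3, -0.7, 6.4]
width: 0.0002
```

Call:
play_rows --moves '[0, 0, 0.05, 0, 0, 0, 0, 0, 0, 0, 0, 0, 0, 0, 0, 0, 0, 0, 0, 0, 0]'

```text
t: 46.58
ee_pos: [0.5654, -0.0665, 0.0743]
tcp_rot: [0.707, 0.707, -0.0, -0.0]
wrist_force: [-2.7, -0.8, 6.9]
width: 0.0005
```

Call:
play_rows --moves '[0, 0, 0.06, 0, 0, 0, 0, 0, 0, 0, 0, 0, 0, 0, 0, 0, 0, 0, 0, 0, 0]'

```text
t: 46.83
ee_pos: [0.5653, -0.0665, 0.0729]
tcp_rot: [0.707, 0.707, -0.001, -0.0]
wrist_force: [-4.0, 0.0, 12.5]
width: 0.0001
```

Call:
play_rows --moves '[0, 0, 0.06, 0, 0, 0, 0, 0, 0, 0, 0, 0, 0, 0, 0, 0, 0, 0, 0, 0, 0]'

```text
t: 47.08
ee_pos: [0.5653, -0.0664, 0.0725]
tcp_rot: [0.707, 0.707, -0.001, 0.0]
wrist_force: [-9.4, 0.6, 30.4]
width: 0.0001
```

Call:
play_rows --moves '[0, 0, -0.03, 0, 0, 0, 0, 0, 0, 0, 0, 0, 0, 0, 0, 0, 0, 0, 0, 0, 0, 0, 0, 0, 0, 0, 0, 0, 0, 0, 0, 0, 0, 0, 0]'

```text
t: 47.5
ee_pos: [0.5653, -0.0664, 0.0727]
tcp_rot: [0.707, 0.707, -0.001, 0.0]
wrist_force: [-7.4, 0.4, 21.1]
width: 0.0001
```

```bash
python3 look.py 21; python3 -c "
from h import *
s=cv2.imread('pics/side21.png')[130:240,210:330]; cv2.imwrite('pics/s21c.png',cv2.resize(s,None,fx=5,fy=5,interpolation=cv2.INTER_CUBIC))"
```

```text
(no output)
```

View pics/s21c.png

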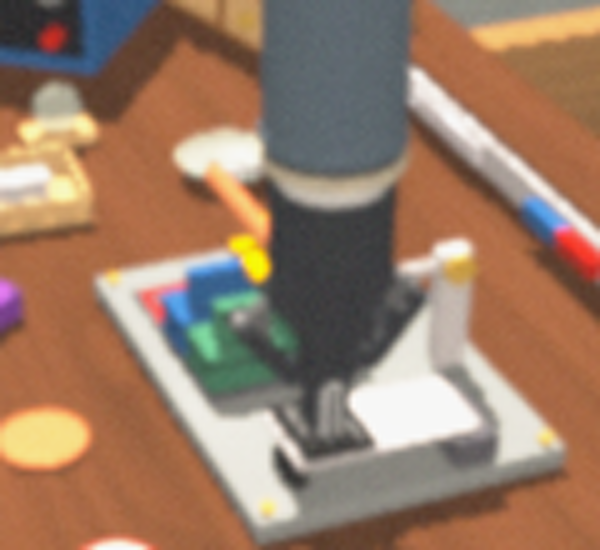

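Call:
play_rows --moves '[0, 0, 0, 0, 0, 0, 0, 0, 0, 0, 0, 0, 0, 0, 0, 0, 0, 0, 0, 0, 0, 0, 0, 0, 0, 0, 0, 0, 0, 0, 0, 0, 0, 0, 0]'

```text
t: 48.02
ee_pos: [0.5653, -0.0664, 0.0727]
tcp_rot: [0.707, 0.707, -0.001, 0.0]
wrist_force: [-6.5, 0.2, 20.8]
width: 0.0003
```

Call:
play_rows --moves '[0, 0, 0, 0, 0, 0, 0, 0, 0, 0, 0, 0, 0, 0, 0, 0, 0, 0, 0, 0, 0, 0, 0, 0, 0, 0, 0, 0, 0, 0, 0, 0, 0, 0, 0]'

```text
t: 48.43
ee_pos: [0.5653, -0.0665, 0.0727]
tcp_rot: [0.707, 0.707, -0.001, 0.0]
wrist_force: [-7.5, 0.5, 20.4]
width: 0.0003
```

Call:
play_rows --moves '[0, 0, 0, 0, 0, 0, 0, 0, 0, 0, 0, 0, 0, 0, 0, 0, 0, 0, 0, 0, 0, 0, 0, 0, 0, 0, 0, 0, 0, 0, 0, 0, 0, 0, 0]'

```text
t: 48.85
ee_pos: [0.5653, -0.0665, 0.0727]
tcp_rot: [0.707, 0.707, -0.001, 0.0]
wrist_force: [-6.8, -0.9, 20.3]
width: -0.0003
```

Call:
play_rows --moves '[0, 0, -0.03, 0, 0, 0, 0, 0, 0, -0.03, 0, 0, 0, 0, 0, 0, -0.03, 0, 0, 0, 0, 0, 0, -0.03, 0, 0, 0, 0, 0, 0, -0.03, 0, 0, 0, 0]'

```text
t: 49.27
ee_pos: [0.5657, -0.0664, 0.0763]
tcp_rot: [0.707, 0.707, -0.0, -0.0]
wrist_force: [-1.2, -0.0, 6.6]
width: -0.0001
```

Now ease up at ~1.5 mm per row, following the arc.

Call:
play_rows --moves '[0, 0.02, -0.05, 0, 0, 0, 0, 0, 0.01, -0.05, 0, 0, 0, 0, 0, 0.01, -0.05, 0, 0, 0, 0, 0, 0.01, -0.05, 0, 0, 0, 0, 0, 0.01, -0.05, 0, 0, 0, 0]'

```text
t: 49.68
ee_pos: [0.5671, -0.0664, 0.0837]
tcp_rot: [0.707, 0.707, -0.001, -0.0]
wrist_force: [-0.5, -0.6, 6.2]
width: -0.0
```

Call:
play_rows --moves '[0, 0.02, -0.05, 0, 0, 0, 0, 0, 0.01, -0.05, 0, 0, 0, 0, 0, 0.01, -0.05, 0, 0, 0, 0, 0, 0.01, -0.05, 0, 0, 0, 0, 0, 0.01, -0.05, 0, 0, 0, 0]'

```text
t: 50.1
ee_pos: [0.569, -0.0664, 0.0911]
tcp_rot: [0.707, 0.707, -0.0, -0.0]
wrist_force: [-1.1, -0.2, 6.2]
width: -0.0002
```

Call:
play_rows --moves '[0, 0.02, -0.05, 0, 0, 0, 0, 0, 0.01, -0.05, 0, 0, 0, 0, 0, 0.01, -0.05, 0, 0, 0, 0, 0, 0.01, -0.05, 0, 0, 0, 0, 0, 0.01, -0.05, 0, 0, 0, 0]'

```text
t: 50.52
ee_pos: [0.5716, -0.0664, 0.0988]
tcp_rot: [0.707, 0.707, 0.0, 0.0]
wrist_force: [1.0, 0.5, 5.2]
width: -0.0001
```

Call:
play_rows --moves '[0, 0.02, -0.05, 0, 0, 0, 0, 0, 0.01, -0.05, 0, 0, 0, 0, 0, 0.01, -0.05, 0, 0, 0, 0, 0, 0.01, -0.05, 0, 0, 0, 0, 0, 0.01, -0.05, 0, 0, 0, 0]'

```text
t: 50.93
ee_pos: [0.5722, -0.0664, 0.1055]
tcp_rot: [0.707, 0.707, -0.001, -0.001]
wrist_force: [0.4, -0.3, 0.3]
width: -0.0003
```

Call:
play_rows --moves '[0, 0, -0.1, 0, 0, 0, 0, 0, 0, -0.3, 0, 0, 0, 0, 0, 0, -0.7, 0, 0, 0, 0, 0, 0, -0.9, 0, 0, 0, 0, 0, 0, -0.9, 0, 0, 0, 0]'

```text
t: 51.35
ee_pos: [0.5723, -0.0662, 0.1939]
tcp_rot: [0.707, 0.707, -0.001, -0.001]
wrist_force: [0.9, -0.4, -0.3]
width: 0.0002
```

Call:
play_rows --moves '[-0.9, 0, -0.2, 0, 0, 0, 0, -0.9, 0, -0.2, 0, 0, 0, 0, -0.9, 0, 0, 0, 0, 0, 0, -0.9, 0, 0, 0, 0, 0, 0, -0.9, 0, 0, 0, 0, 0, 0]'

```text
t: 51.77
ee_pos: [0.5727, -0.2026, 0.2057]
tcp_rot: [0.707, 0.707, -0.0, -0.0]
wrist_force: [-0.2, 0.5, 0.2]
width: -0.0002
```

Call:
play_rows --moves '[-0.9, 0, 0, 0, 0, 0, 0, -0.9, 0, 0, 0, 0, 0, 0, -0.9, 0, 0, 0, 0, 0, 0, -0.9, 0, 0, 0, 0, 0, 0, -0.9, 0, 0, 0, 0, 0, 0]'

```text
t: 52.18
ee_pos: [0.5726, -0.3376, 0.2055]
tcp_rot: [0.707, 0.707, -0.0, -0.0]
wrist_force: [1.6, -0.6, -0.6]
width: -0.0002
```

```bash
python3 p.py -k -w 0 .5 -.35 .25 90|head -1; python3 m6.py; python3 look.py 22; python3 -c "
from h import *
a=cv2.imread('pics/top22.png')[105:220,180:315]; s=cv2.imread('pics/side22.png')[140:255,195:330]; cv2.imwrite('pics/f22.png',cv2.resize(np.hstack([a,s]),None,fx=2.95,fy=2.95,interpolation=cv2.INTER_CUBIC))"
```

```text
t 52.48 pos [ 0.5732 -0.3349  0.2051] psi 90.1 F [-0.   0.3  0.3] w 0.2
blue [('top', array([-2.9,  1. ]), np.float64(-0.5), 29, 368), ('side', array([-2.3, 22.4]), np.float64(60.7), 133, 134)]
green [('top', array([-2.3,  0.8]), np.float64(0.1), 37, 344), ('side', array([-0.3,  1.4]), np.float64(3.0), 43, 322)]
yellow [('top', array([-2.6,  0.3]), np.float64(-0.0), 34, 385), ('side', array([ 6.4, 27.6]), np.float64(-22.8), 72, 148)]
white [('top', array([26.3, -0.8]), np.float64(-7.1), 316, 722), ('side', array([11.9,  1.1]), np.float64(10.7), 425, 700)]
```

View pics/f22.png

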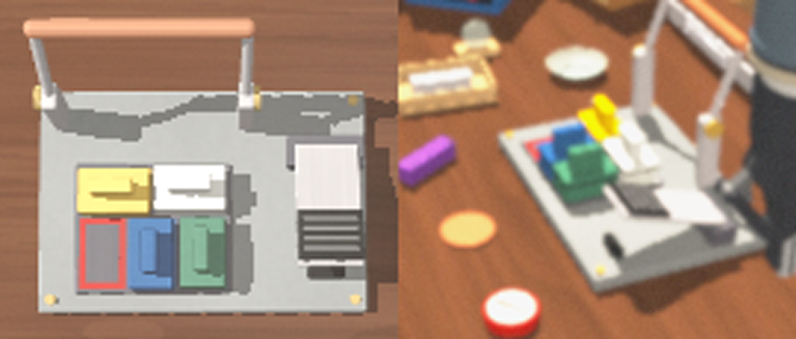

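View pics/top22b.png

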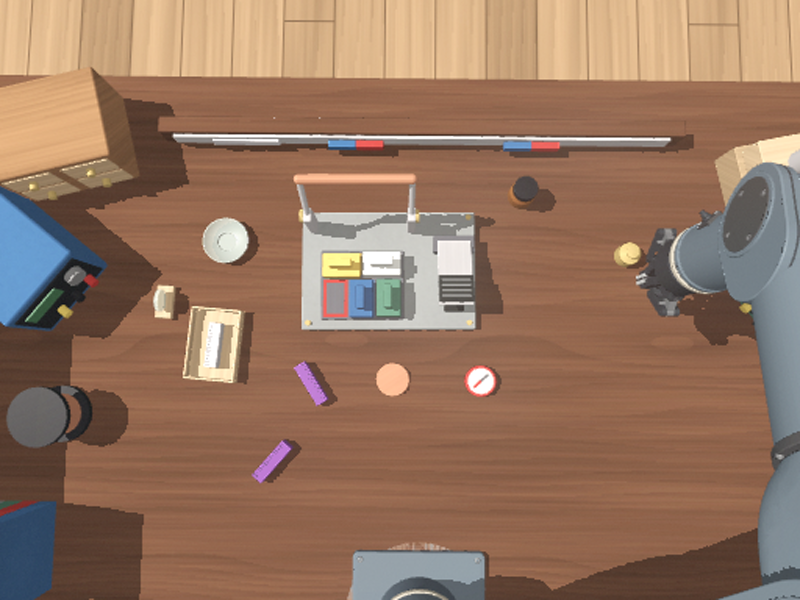

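```bash
python3 -c "
from plant import env
print(env.sign_off())"
```

```text
the job is handed in; nothing more can be done
None
```

The steel ruler block is in the tray, the four cases present are on their rectangles, and the treadle was pressed, held and eased back. The job is handed in at about 53 s of the 210 s; the hand-in reports no verdict.

- **Ruler block:** I took the steel block off the slab, not the two purple look-alikes. It shows inside the tray in both views.
- **Cases:** White, yellow, green and blue were set in place; red is absent. The green case had been knocked about 3–4 cm aside when I measured it again, so I picked it up from its new position.
- **Treadle:** I pressed it down until the force jumped at the stop, where both the side picture and the force agreed. I held it there for roughly 2 s at about 20 N, after a brief 30 N peak. I then eased it up at about 1.5 mm per step, with contact kept to the top.

**Last checks:**
- The top view puts blue, green and yellow within about 3 mm and 1° of their places. White was about 1.5 mm off, measured from its edges just before the press, and the last picture shows it unmoved.
- In that picture the treadle and yoke look as they did at the start, and no bystander looks moved.

**Checks that failed or disagreed:**
- The automatic fits of white in both views, and of blue and yellow in the side view, failed because other parts hid them or shared their colour. For those I relied on the top view.
- The top-view fits share an offset of about 2.5 mm towards the robot, which may be partly calibration.

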